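# Hang the kit boards and crank them up

### The arm

A 6-joint arm with a two-finger parallel gripper is mounted at the origin on the work surface. World frame = base frame: x ahead of the robot, y to its left, z up, the work surface at z = 0. Lengths are in m, angles in degrees, forces in N, time in s.
With the tool pointing down it reaches from about 0.375 to 0.9 m from the base axis. Payload 3.1 kg.
Tool frame: the origin (TCP) lies at the very end of the fingers, on their centre line; the grasp point (between the pads) lies 19 mm behind it; z points along the fingers, y is the direction in which the jaws open and shut (so a half turn about z gives the same grasp; the last joint's range is limited). The gripper opens to 87 mm and grips with 3 to 60 N. Pads are 19 mm wide; open, the fingers measure 117 mm over their backs; the gripper's body (75 mm by 190 mm) begins 51 mm behind the grasp point.
Start: joints at [-80.758, 30.224, 82.088, -0, 67.689, -10.227], TCP at [0.208, -0.589, 0.223] pointing down, gripper open.
Joint ranges: [-176.69, 176.69], [-43.24, 126.21], [12.49, 139.97], [-82, 262], [0, 151.66], [-163.58, 163.58]. Speed limits (degrees/s): [159.86, 159.86, 180, 180, 180, 180].

### API

Orientations are given as a 3x3 rotation matrix whose columns are the frame's x, y, z axes.
In Python, from rig import readout, capture, camera_model, bot, spot_in, regions_of gives the robot as it stands.
- The arm moves only by the tool send_rows, never from a script. Its argument "moves" is a list that holds one entry, the list of rows, each a list of 7 numbers: the turn, a rotation vector about the tool's x, y, z in degrees, then the shift along the tool's x, y, z in cm, then the opening, from -1 (shut) to 1 (fully open). A call has exactly 5 rows; each row shifts and turns the commanded pose from where the row before left it, along the tool's axes as they then stand; what a row does not reach is not made up. A row lasts 1/10 s, in which the tool goes at most 50 mm and 8.59 degrees, less where a joint would pass 70% of its speed; a pose out of reach is approached as far as the arm can. A call with a gripper value outside its range is refused whole. The fingers move at their own pace and stop on an object; the grip force is fixed at half the most. Time passes only in rows, so rows that do not move let the fingers close, or fill a call up. It gives the time, the measured TCP pose, the force and the opening at its end, in the units of the state.
- readout.read_state(): the state, without advancing time (a new reading comes with each control period).
- capture(name): name is "side" or "top" or "wrist"; returns the picture (480x640x3 uint8, blue, green, red); there is no depth.
- camera_model(name): a dict with "camera_matrix" (3x3 intrinsics, pixels), "pose" (4x4, takes a point from camera to world coordinates). Camera axes: x right, y up, looking along -z (the intrinsics and any distortion apply to the point x, -y, -z); pixel columns grow to the right and rows downward; lengths in m; the calibration is good to about 2 mm. A picture is of the moment at which its call begins: read the wrist's pose just before it. camera_model takes no time and is no camera call; for the wrist camera it gives the pose at the moment of the call.
- bot.hand_in(): hands the job in, once; it reports no verdict.
Trained networks look in the newest picture that a camera, given by its name, has taken for a name from the list of things; names that differ only in an ending like _2 or _b are one class to them, and where a whole thing is asked for, a point or a joint stands for the part that bears it (a point fixed in the world has none). Each returns a list of dicts, best first, with "p" (0 to 1); they miss things now and then, are a little off and sometimes report something else, mostly with a low value. They report only what shows in the picture. A call takes as long as a camera call.
- spot_in(camera, thing): "location" ([x, y, z] in m, in world coordinates, good to about 4 mm: the middle of the surface that is visible of it).
- regions_of(camera, thing): "mask" (480x640 bool, what is visible of it).
The state is a dict: "time_s": time; "joint_positions": joint angles; "qvel": joint speeds; "tau": joint torques, N m; "position": TCP position; "tcp_rot": TCP orientation; "force": force on the tool from outside, world axes, zero at the start; "moment": the same for the moment, N m; "opening": opening from 0.0 (shut) to 1.0 (fully open).
Only numpy, scipy, OpenCV 4.12 (cv2) and the standard library are available. Lean on these libraries where they do the work, as an engineer would, in place of code of your own. Each camera call takes 0.05 s, during which the arm holds its last target. There are 200 camera calls.

### The job

Put the classroom's kit boards on display: for every board standing on the table, take an S-hook from the grey holder, pass its lower bend through the hole in the board, and hang the hook with its board on the steel bar of the hand-cranked lift, one hook to a board. When all the boards hang there free of the gripper, turn the crank by its red knob, counter-clockwise seen from above, about two full turns until the bar is all the way up. Leave the boards hanging still and the other things on the table where they are.

Things in the scene. Friction and masses are not known exactly. Their poses are not given: they have to be found in the camera images.
- board0_hole (a point): kit board 0 (orange): upright plate 60 wide (y) x 100 tall x 5 mm thick (x, its normal), 90 g, standing by itself on a foot 50 (x) x 60 (y) x 8 mm. The point is the centre of its through hole, 24 wide (y) x 28 mm tall, 74 mm above the foot's underside, 26 mm under the top edge. Works alike from both sides. An absent board reads None
- board1_hole (a point): kit board 1 (green), shape and point as board 0
- board2_hole (a point): kit board 2 (yellow), shape and point as board 0
- hook0_tab (a point): S-hook of 6 mm round steel wire, flat in its x-z plane, 70 g, with a blue plastic grip tab on top, 30 (x) x 12 (y) x 40 mm (z), to be gripped across y from above. The point is the tab's centre, z up. Both seats lie straight below the tab, so it hangs upright. At the start it stands in the holder; its lowest point is 115 mm below the point. All three hooks are alike
- hook1_tab (a point): S-hook as hook0. Lower bend: wire centre at the seat 112 mm below the point (x=0); the free end points up at x=+16 mm and ends 96 mm below the point, 19 mm out in x: this +x end goes through a board's hole, moving in +x
- hook2_tab (a point): S-hook as hook0. Upper bend: wire centre at the seat 22 mm below the point (x=0); the free end points down at x=-16 mm and ends 38 mm below the point; a bar enters from the -x side, between 43 and 58 mm below the point, then the hook is lowered. The wire runs from x=+16, 36 mm below, straight to x=-16, 98 mm below
- holder: grey hook holder, fixed, 200 (x) x 60 (y) x 55 mm (z), origin at the centre of its underside; one groove along its x, 8 mm wide and 45 mm deep, with places for three hooks at x = -60.5, 0, 60.5 mm, the hooks' x along the holder's x. Lift a hook at least 50 mm straight up to clear it
- bar_mid (a point): middle of the lift's hanging bar (on its axis): steel bar 10 mm thick along y, from the green carriage (at y=-150 mm) to a red ball 20 mm across at y=+142 mm. x is across it, +x away from the crank. 210 mm over the table at crank 0, raised 5 mm per radian. Mast 40 x 40 mm, 296 mm tall, 180 mm off along -y. A hung board's hole centre is about 93 mm under the bar
- crank_axis (a point): point on the upright axis of the crank, fixed, at the height of the middle of the knob's grip; the axes are those of the lift. The crank stands on an orange gearbox 100 x 100 mm, 70 mm tall
- crank_knob (a point): middle of the crank's red upright knob (20 mm diameter, reaching from 23 mm below to 20 mm above this point, spinning freely on its pin, 115 mm over the table), 50 mm from the crank's axis
- crank (a joint): crank angle in rad, counter-clockwise from above; at 0 the knob lies in +x direction of the lift from the axis; stop at 12.6 (two turns: bar all the way up, 63 mm higher). Needs about 4 N at the knob; stays where it is left
- lift: the lift's fixed base, origin under its mast on the table, bar towards +y
- hub: orange and green control hub 85 x 56 x 27 mm, leave alone
- battery: black battery pack 70 x 40 x 21 mm, leave alone
- sensor: black sensor with a green light 60 x 35 x 15 mm, leave alone
- driver: screwdriver 160 mm long, leave alone
- mug: blue mug 76 mm wide, 90 mm tall, leave alone
- jar: jar 60 mm wide, 90 mm tall, leave alone

How it is judged (in metres and radians):
On the way, in this order (a step that is already met when the one before it is completed fails the run):
1. every board present hangs from the lift's bar by a hook, free of the gripper (x of board0_hole in the frame of bar_mid between -0.035 and 0.035 m and y of board0_hole in the frame of bar_mid between -0.16 and 0.16 m and z of board0_hole in the frame of bar_mid between -0.115 and -0.07 m and contact force between each of board0, board1, board2, hook0, hook1, hook2 and the fingers below 0.2 N and x of board1_hole in the frame of bar_mid between -0.035 and 0.035 m and y of board1_hole in the frame of bar_mid between -0.16 and 0.16 m and z of board1_hole in the frame of bar_mid between -0.115 and -0.07 m and x of board2_hole in the frame of bar_mid between -0.035 and 0.035 m and y of board2_hole in the frame of bar_mid between -0.16 and 0.16 m and z of board2_hole in the frame of bar_mid between -0.115 and -0.07 m), for 0.3 s.
2. the crank has been turned until the bar is up (crank past 12.0 rad) (value of joint crank above 12 rad), for 0.2 s.
At the end, for the whole second after the job is handed in: every board present hangs by a hook from the bar (its hole's centre 70 to 115 mm under the bar's axis, within 35 mm of it across and within 160 mm of the bar's middle along it), at rest (under 80 mm/s), the crank past 12.0 rad, boards and hooks free of the gripper (all of step 1 and value of joint crank above 12 rad and linear speed of each of board0, board1, board2 below 0.08 m/s); the robot touches nothing.
It fails at once if one of the other things on the table is pushed more than 80 mm from its place (distance of any of hub, battery, sensor, driver, mug, jar from where it was at the start of the episode above 0.08 m).
Of board0, board1, board2 only 2 to 3 are there at a start; the rules pass over those that are not, and their reading is None.
At some moment in a run one of board0, board1, board2 may be knocked a few centimetres aside while the robot is not near it.
Once in a run the grip may slacken for a moment while it holds something.
It also fails if it takes over 208 s, if anything falls off the work surface, if the arm or the gripper's body presses on something with over 40 N, if the wrist force passes 120 N, or if a joint passes its speed limit or range.

## Working session

There is one attempt and no reset: what is moved stays moved. The work goes in short steps, Python scripts to look and compute and a tool call to move; the robot and the scene stay as the last step left them, time stands still between calls to the robot, and variables do not carry over. Pictures are saved under pics/ and viewed, about 12 in all and at most 16, crops included, and the job is handed in when it is done.

Besides the shell and the picture viewer there is one more tool, called after "Emit:" in YAML: its name, and indented under it one key for each argument. send_rows: Moves the arm, as the interface text tells. Its arguments: {"type":"object","properties":{"moves":{"type":"array","items":{"type":"array","items":{"type":"array","items":{"type":"number"}}}}},"required":["moves"]}

```bash
ls; mkdir -p pics; python3 - <<'E'
from rig import readout, capture, camera_model, spot_in
import cv2,numpy as np
s=readout.read_state(); print(s)
for c in ["side","top"]:
    cv2.imwrite(f"pics/{c}0.png",capture(c)); m=camera_model(c); print(c,np.round(m["camera_matrix"],1).tolist(),np.round(m["pose"],3).tolist())
    for t in ["board0_hole","board1_hole","board2_hole","hook0_tab","holder","bar_mid","crank_knob","crank","lift"]:
        try: print(t,[(round(d["p"],2),np.round(d["location"],3).tolist()) for d in spot_in(c,t)][:5])
        except Exception as e: print(t,e)
E
```

```text
pics
{'time_s': 0.0, 'joint_positions': array([-8.07614141e+01,  3.02778700e+01,  8.21562406e+01,  9.50841330e-04,
        6.76868880e+01, -1.02276054e+01]), 'qvel': array([-0.0632871 , -0.04721359, -0.11055267,  0.03726399,  0.01069906,
        0.08734409]), 'tau': array([ 1.05116083e-03, -4.40034592e+01, -1.76592243e+01,  6.33698283e-02,
        5.82089857e-02, -1.53938836e-04]), 'position': array([ 0.20819359, -0.58854362,  0.22158417]), 'tcp_rot': array([[ 9.42840466e-01,  3.33244282e-01, -3.23890795e-04],
       [ 3.33244211e-01, -9.42838237e-01,  2.08689243e-03],
       [ 3.90068343e-04, -2.07554136e-03, -9.99997770e-01]]), 'force': array([-0.27766107, -0.27523817,  0.82311333]), 'moment': array([ 0.01207618,  0.05834823, -0.01795812]), 'opening': 1.0016835696614848}
side [[451.0, 0.0, 320.0], [0.0, 451.0, 244.7], [0.0, 0.0, 1.0]] [[-0.753, 0.459, -0.47, -0.036], [-0.657, -0.514, 0.551, 0.739], [0.011, 0.724, 0.69, 1.016], [0.0, 0.0, 0.0, 1.0]]
board0_hole [(0.95, [0.487, 0.211, 0.039])]
board1_hole [(0.75, [0.644, 0.14, 0.041]), (0.65, [0.646, 0.249, 0.011])]
board2_hole [(0.6
[... 178 characters left out ...]
crank_knob [(0.57, [0.453, -0.283, 0.088]), (0.55, [0.736, 0.027, 0.024])]
crank [(0.61, [0.453, -0.287, 0.088])]
lift [(0.97, [0.573, -0.305, 0.06])]
top [[557.3, 0.0, 320.6], [0.0, 557.3, 232.7], [0.0, 0.0, 1.0]] [[0.019, 0.982, -0.189, 0.29], [-1.0, 0.02, 0.003, 0.033], [0.006, 0.189, 0.982, 1.577], [0.0, 0.0, 0.0, 1.0]]
board0_hole [(0.59, [0.494, 0.21, 0.008]), (0.38, [0.45, -0.289, 0.091])]
board1_hole [(0.86, [0.644, 0.13, 0.021])]
board2_hole [(0.73, [0.507, 0.069, 0.006]), (0.28, [0.524, -0.31, 0.009])]
hook0_tab []
holder [(0.56, [0.525, 0.363, 0.052])]
bar_mid [(0.83, [0.582, -0.269, 0.218])]
crank_knob [(0.85, [0.45, -0.287, 0.088])]
crank []
lift [(0.85, [0.528, -0.312, 0.011])]
```

View pics/side0.png

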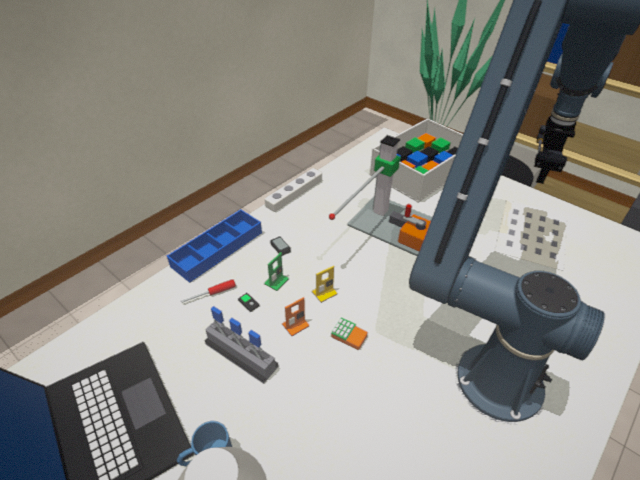

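View pics/top0.png

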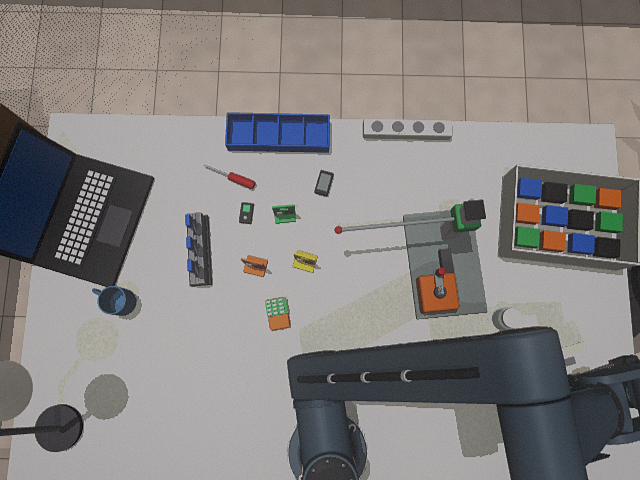

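Emit:
send_rows:
  moves:
    - [[0,0,0,0,0,-4.5,1],[0,0,0,0,0,-4.5,1],[0,0,0,0,0,-4.5,1],[0,0,0,0,0,-4.5,1],[0,0,0,0,0,-4.5,1]]

```text
time_s: 1.5
position: [0.2083, -0.5888, 0.4496]
tcp_rot: [[0.943, 0.333, 0.0], [0.333, -0.943, -0.0], [-0.0, 0.0, -1.0]]
force: [-0.1, -0.4, -0.0]
opening: 1.003
```

Emit:
send_rows:
  moves:
    - [[0,0,0,2.6,-3.0,0,1],[0,0,0,2.6,-3.0,0,1],[0,0,0,2.6,-3.0,0,1],[0,0,0,2.6,-3.0,0,1],[0,0,0,2.6,-3.0,0,1]]

```text
time_s: 2.0
position: [0.2812, -0.4028, 0.4476]
tcp_rot: [[0.943, 0.333, 0.0], [0.333, -0.943, -0.0], [0.0, 0.0, -1.0]]
force: [0.5, -0.5, 1.3]
opening: 1.002
```

Emit:
send_rows:
  moves:
    - [[0,0,0,2.6,-3.0,0,1],[0,0,0,2.6,-3.0,0,1],[0,0,0,2.6,-3.0,0,1],[0,0,0,2.6,-3.0,0,1],[0,0,0,2.6,-3.0,0,1]]

```text
time_s: 2.5
position: [0.3537, -0.2181, 0.4477]
tcp_rot: [[0.943, 0.333, 0.001], [0.333, -0.943, -0.0], [0.0, 0.0, -1.0]]
force: [0.6, -0.3, -0.4]
opening: 0.999
```

```bash
python3 - <<'E'
from rig import readout, capture, camera_model
import cv2,numpy as np
s=readout.read_state(); print(s["time_s"],s["position"],s["tcp_rot"][:,0])
m=camera_model("wrist");cv2.imwrite("pics/w1.png",capture("wrist"));print(m)
E
```

```text
2.5 [ 0.35365387 -0.21805044  0.44772932] [9.42973082e-01 3.32868704e-01 4.37403923e-04]
{'camera_matrix': array([[343.43323248,   0.        , 320.78137831],
       [  0.        , 343.43323248, 239.71759658],
       [  0.        ,   0.        ,   1.        ]]), 'pose': array([[ 3.33172743e-01,  9.15568619e-01,  2.25233274e-01,
         4.15035077e-01],
       [-9.42865621e-01,  3.23378392e-01,  8.01924923e-02,
        -1.96073211e-01],
       [ 5.86155378e-04, -2.39082663e-01,  9.70999040e-01,
         6.09238835e-01],
       [ 0.00000000e+00,  0.00000000e+00,  0.00000000e+00,
         1.00000000e+00]])}
```

View pics/w1.png

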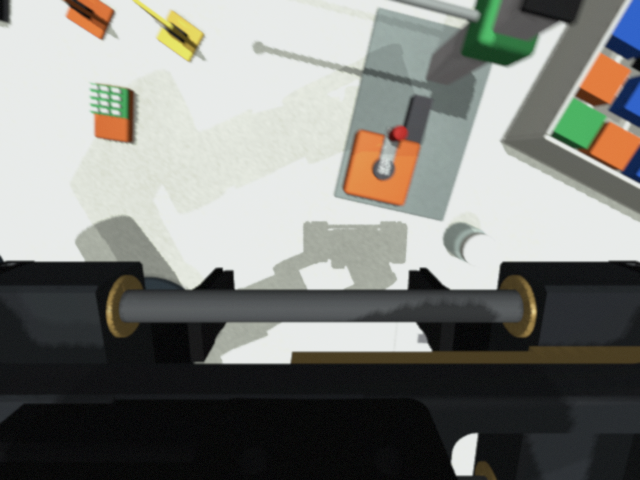

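Emit:
send_rows:
  moves:
    - [[0,0,0,2.5,0,0,1],[0,0,0,2.5,0,0,1],[0,0,0,2.5,0,0,1],[0,0,0,2.5,0.5,0,1],[0,0,0,1.5,0.5,0,1]]

```text
time_s: 3.05
position: [0.4666, -0.1903, 0.4475]
tcp_rot: [[0.942, 0.335, 0.0], [0.335, -0.942, 0.0], [0.0, 0.0, -1.0]]
force: [-0.0, -0.4, 0.7]
opening: 1.003
```

```bash
cat > h.py <<'E'
from rig import readout, capture, camera_model, bot, spot_in, regions_of
import cv2,numpy as np
np.set_printoptions(precision=4,suppress=True)
def ray(m,u,v):
    K,P=m["camera_matrix"],m["pose"]
    d=np.array([(u-K[0,2])/K[0,0],-(v-K[1,2])/K[1,1],-1.])
    return P[:3,3],P[:3,:3]@d
def at_z(m,u,v,z):
    o,d=ray(m,u,v); return o+d*(z-o[2])/d[2]
def proj(m,p):
    P=m["pose"];q=P[:3,:3].T@(np.array(p)-P[:3,3]);K=m["camera_matrix"]
    return K[0,2]+K[0,0]*q[0]/-q[2],K[1,2]-K[1,1]*q[1]/-q[2]
def tri(rays):
    A=np.zeros((3,3));b=np.zeros(3)
    for o,d in rays:
        d=d/np.linalg.norm(d);M=np.eye(3)-np.outer(d,d);A+=M;b+=M@o
    return np.linalg.solve(A,b)
def snap(name,f=None):
    m=camera_model(name);im=capture(name)
    if f: cv2.imwrite(f"pics/{f}.png",im)
    return m,im
def plan(xyz=None,psi=None):
    """delta in current tool axes (cm) and turn about tool z (deg) to TCP target, tool down"""
    s=readout.read_state();R=s["tcp_rot"];cur=np.degrees(np.arctan2(R[1,0],R[0,0]))
    t=round(s["time_s"],2)
    d=None if xyz is None else 100*R.T@(np.array(xyz)-s["position"])
    print("t",t,"pos",s["position"],"psi",round(cur,2),"j6",s["joint_positions"][5].round(1),"open",round(s["opening"],3),"F",s["force"].round(1))
    print(" shift cm",d,"turn z",None if psi is None else round(cur-psi,2),"tilt",np.degrees(R[:2,2]))
E
python3 - <<'E'
from h import *
m,im=snap("wrist","w2")
np.savez("w2.npz",im=im,K=m["camera_matrix"],P=m["pose"])
for t in ["bar_mid","crank_knob","crank","lift"]: print(t,[(round(d["p"],2),np.round(d["location"],3)) for d in spot_in("wrist",t)][:3])
plan()
E
```

```text
bar_mid [(0.72, array([ 0.582, -0.264,  0.211]))]
crank_knob [(0.58, array([ 0.445, -0.286,  0.083]))]
crank [(0.78, array([ 0.449, -0.287,  0.089]))]
lift [(0.79, array([ 0.57 , -0.312,  0.068])), (0.29, array([ 0.447, -0.284,  0.083]))]
t 3.3 pos [ 0.4644 -0.1908  0.4474] psi 19.46 j6 35.4 open 0.999 F [ 0.1 -0.2 -0.1]
 shift cm None turn z None tilt [-0.06    0.0124]
```

View pics/w2.png

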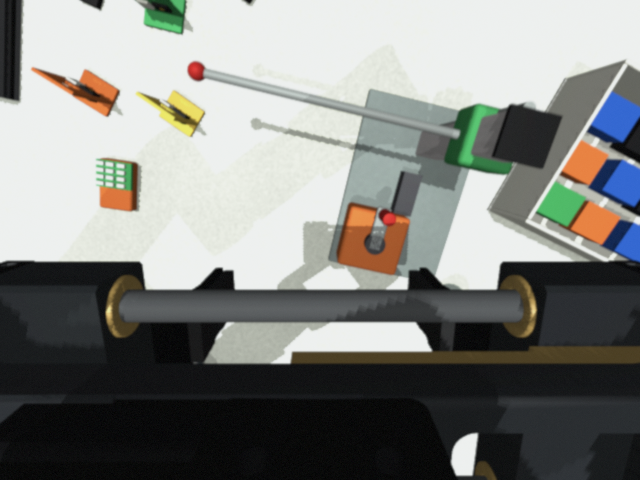

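```bash
python3 - <<'E'
from h import *
z=np.load("w2.npz");m=dict(camera_matrix=z["K"],pose=z["P"]);im=z["im"]
hsv=lambda i:cv2.cvtColor(i,cv2.COLOR_BGR2HSV)
def red(i):
    h=hsv(i);mk=(((h[...,0]<4)|(h[...,0]>174))&(h[...,1]>170)&(h[...,2]>80)).astype(np.uint8)
    n,l,st,c=cv2.connectedComponentsWithStats(mk); return [(st[k,4],c[k].round(1)) for k in range(1,n) if st[k,4]>8]
mods={"wrist":m}
ims={"wrist":im}
for c in ("top","side"): mods[c]=camera_model(c);ims[c]=cv2.imread(f"pics/{c}0.png")
for c in ims: print(c,red(ims[c]))
B=at_z(m,197,70,.21);A=at_z(m,459,134,.21);print("ball",B,"carr",A,np.linalg.norm(B-A),"dir",np.degrees(np.arctan2((B-A)[1],(B-A)[0])))
for p in [(352,204),(409,217),(397,274),(338,258)]: print("gb",at_z(m,*p,.07))
print("knob",at_z(m,388,217,.135))
print("mast",[at_z(m,*p,.296) for p in [(508,105),(561,117),(547,168),(494,155)]])
E
```

```text
wrist [(np.int32(182), array([195.6,  70.4])), (np.int32(161), array([387.4, 217.4]))]
top [(np.int32(25), array([241.9, 178.4])), (np.int32(9), array([251.6, 182.3])), (np.int32(32), array([441.6, 270.5]))]
side [(np.int32(42), array([407.5, 210.3])), (np.int32(15), array([331.5, 215.9])), (np.int32(122), array([221.6, 286. ]))]
ball [ 0.5668 -0.0143  0.21  ] carr [ 0.601  -0.3055  0.21  ] 0.2931517421529536 dir 96.69172805067727
gb [ 0.474  -0.2397  0.07  ]
gb [ 0.485  -0.3325  0.07  ]
gb [ 0.3901 -0.3514  0.07  ]
gb [ 0.3833 -0.2497  0.07  ]
knob [ 0.4803 -0.285   0.135 ]
mast [array([ 0.6209, -0.3053,  0.296 ]), array([ 0.6275, -0.3529,  0.296 ]), array([ 0.5851, -0.3623,  0.296 ]), array([ 0.5794, -0.3127,  0.296 ])]
```

Emit:
send_rows:
  moves:
    - [[0,0,0,0.9,-3.8,0,1],[0,0,0,0.9,-3.8,0,1],[0,0,0,0.9,-3.8,0,1],[0,0,0,0.9,-3.8,0,1],[0,0,0,0.9,-3.8,0,1]]

```text
time_s: 3.8
position: [0.443, 0.0042, 0.4479]
tcp_rot: [[0.943, 0.332, 0.001], [0.332, -0.943, -0.0], [0.001, 0.0, -1.0]]
force: [-0.2, -0.1, -0.7]
opening: 1.002
```

Emit:
send_rows:
  moves:
    - [[0,0,0,0.9,-3.8,0,1],[0,0,0,0.9,-3.8,0,1],[0,0,0,0.9,-3.8,0,1],[0,0,0,0.9,-3.8,0,1],[0,0,0,0.9,-3.8,0,1]]

```text
time_s: 4.3
position: [0.4223, 0.1981, 0.4481]
tcp_rot: [[0.943, 0.332, 0.001], [0.332, -0.943, -0.0], [0.001, 0.0, -1.0]]
force: [0.5, -0.5, 1.2]
opening: 1.004
```

Emit:
send_rows:
  moves:
    - [[0,0,3.9,0,0,2.5,1],[0,0,3.9,0,0,2.5,1],[0,0,3.9,0,0,2.5,1],[0,0,3.9,0,0,2.5,1],[0,0,3.9,0,0,2,1]]

```text
time_s: 4.8
position: [0.4223, 0.1965, 0.3266]
tcp_rot: [[1.0, -0.004, -0.001], [-0.004, -1.0, -0.0], [-0.001, 0.0, -1.0]]
force: [-0.3, -0.0, 0.1]
opening: 0.997
```

```bash
python3 - <<'E'
from h import *
m,im=snap("wrist","w3")
np.savez("w3.npz",im=im,K=m["camera_matrix"],P=m["pose"])
for t in ["board0_hole","board1_hole","board2_hole","hook0_tab","holder"]: print(t,[(round(d["p"],2),np.round(d["location"],3)) for d in spot_in("wrist",t)][:4])
plan();print(m["pose"])
E
```

```text
board0_hole [(0.89, array([0.499, 0.215, 0.007]))]
board1_hole [(0.63, array([0.644, 0.139, 0.01 ]))]
board2_hole [(0.88, array([0.513, 0.077, 0.01 ])), (0.48, array([ 0.507, -0.223,  0.013]))]
hook0_tab [(0.9, array([0.478, 0.361, 0.134]))]
holder [(0.57, array([0.551, 0.359, 0.052]))]
t 5.1 pos [0.4243 0.1973 0.3291] psi -0.01 j6 101.2 open 0.998 F [ 0.9  0.7 -0.1]
 shift cm None turn z None tilt [0.1724 0.032 ]
[[-0.0039  0.9707  0.2404  0.4876]
 [-1.     -0.0038 -0.0006  0.1966]
 [ 0.0004 -0.2404  0.9707  0.488 ]
 [ 0.      0.      0.      1.    ]]
```

View pics/w3.png

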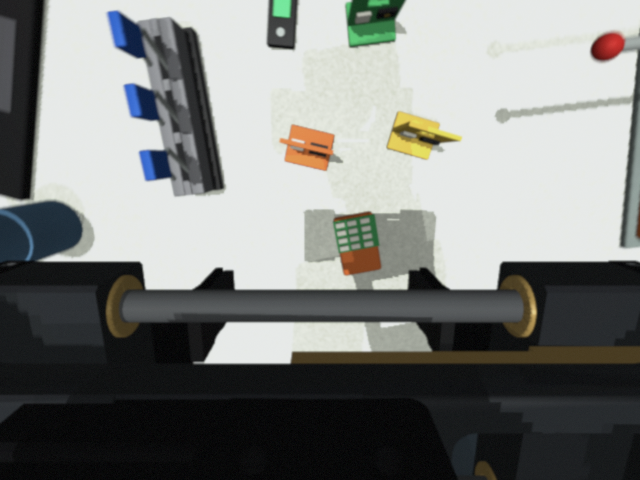

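```bash
python3 - <<'E'
from h import *
im=cv2.imread("pics/w3.png")
a=cv2.resize(im[0:200,100:230],None,fx=3,fy=3,interpolation=cv2.INTER_CUBIC)
b=cv2.resize(im[0:200,270:470],None,fx=2,fy=3,interpolation=cv2.INTER_CUBIC)
cv2.imwrite("pics/w3c.png",np.hstack([a,b]))
z=np.load("w3.npz");m=dict(camera_matrix=z["K"],pose=z["P"])
h=cv2.cvtColor(im,cv2.COLOR_BGR2HSV)
blue=((h[...,0]>105)&(h[...,0]<125)&(h[...,1]>180)&(h[...,2]>60)).astype(np.uint8)
n,l,st,c=cv2.connectedComponentsWithStats(blue)
for k in range(1,n):
    if st[k,4]>60:
        ys,xs=np.where(l==k);r=cv2.minAreaRect(np.c_[xs,ys].astype(np.float32));print(st[k],cv2.boxPoints(r).round(1).tolist())
E
```

```text
[110  13  34  43 757] [[109.4000015258789, 13.100000381469727], [133.1999969482422, 7.699999809265137], [144.0, 54.79999923706055], [120.30000305175781, 60.20000076293945]]
[126  86  31  33 575] [[125.80000305175781, 86.0999984741211], [148.8000030517578, 80.30000305175781], [158.10000610351562, 117.5], [135.10000610351562, 123.19999694824219]]
[141 152  29  27 502] [[140.89999389648438, 152.60000610351562], [163.8000030517578, 148.0], [169.1999969482422, 175.0], [146.3000030517578, 179.5]]
```

View pics/w3c.png

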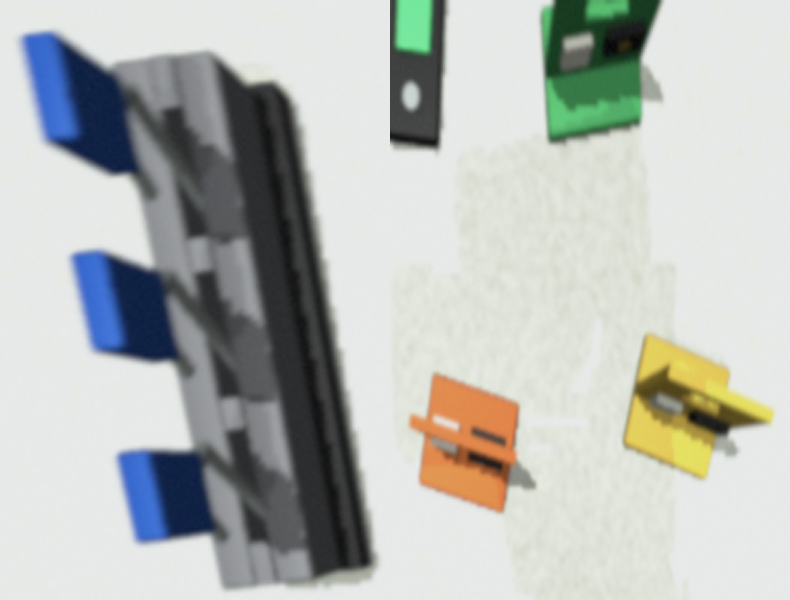

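```bash
python3 - <<'E'
from h import *
z=np.load("w3.npz");m=dict(camera_matrix=z["K"],pose=z["P"])
def q(n,pts,zz):
    p=np.array([at_z(m,*x,zz) for x in pts]);print(n,"c",p.mean(0)); 
    for i in range(len(p)-1): d=p[i+1]-p[i];print("   edge",np.linalg.norm(d).round(4),np.degrees(np.arctan2(d[1],d[0])).round(1))
    return p.mean(0)
a=q("hF",[(107.3,12.3),(117.3,11),(125.7,45.7),(116,47.3)],.145)
b=q("hM",[(124.3,85.7),(134,84),(142.7,115.3),(132.3,117.3)],.145)
c=q("hN",[(140,151.7),(150,150.7),(156,179),(146,180.7)],.145)
d=a-c;print("holder dir",np.degrees(np.arctan2(d[1],d[0])),np.linalg.norm(d))
q("orT",[(280.5,140),(332.5,151.7)],.1)
q("orF",[(292.5,124.7),(334.5,134),(326,170.3),(285,161.3)],.008)
q("yeT",[(409,124),(461,138.3)],.1)
q("yeF",[(399,111.7),(440,123.7),(427,159.3),(387,148)],.008)
q("grF",[(346.5,2.7),(350.5,46),(395.5,40.7)],.008)
E
```

```text
hF c [0.597  0.3784 0.145 ]
   edge 0.009 -83.8
   edge 0.0279 -172.7
   edge 0.009 98.1
hM c [0.5372 0.3715 0.145 ]
   edge 0.0093 -81.2
   edge 0.0278 -170.6
   edge 0.0102 99.9
hN c [0.4778 0.3652 0.145 ]
   edge 0.0098 -84.8
   edge 0.0271 -174.5
   edge 0.0102 99.1
holder dir 6.310912372138724 0.11992630038029624
orT c [0.497  0.2119 0.1   ]
   edge 0.0579 -102.5
orF c [0.4966 0.2116 0.008 ]
   edge 0.0572 -102.2
   edge 0.0489 166.6
   edge 0.0572 77.6
yeT c [0.5117 0.0729 0.1   ]
   edge 0.0592 -104.6
yeF c [0.5115 0.0724 0.008 ]
   edge 0.0573 -105.4
   edge 0.0481 163.0
   edge 0.0571 74.7
grF c [0.6387 0.1414 0.008 ]
   edge 0.0485 -173.2
   edge 0.0569 -84.1
```

```bash
python3 - <<'E'
from h import *
plan((.478,.365,.25),6.3)
E
```

```text
t 5.1 pos [0.4243 0.1973 0.3291] psi -0.01 j6 101.2 open 0.998 F [ 0.9  0.7 -0.1]
 shift cm [  5.347  -16.7674   7.9323] turn z -6.31 tilt [0.1724 0.032 ]
```

Emit:
send_rows:
  moves:
    - [[0,0,0,1.1,-3.4,0,1],[0,0,0,1.1,-3.4,0,1],[0,0,0,1.1,-3.4,0,1],[0,0,0,1.1,-3.4,0,1],[0,0,0,1.0,-3.2,0,1]]

```text
time_s: 5.6
position: [0.4786, 0.3672, 0.3292]
tcp_rot: [[1.0, 0.0, 0.003], [0.0, -1.0, 0.001], [0.003, -0.001, -1.0]]
force: [0.5, -1.3, 0.4]
opening: 1.001
```

Emit:
send_rows:
  moves:
    - [[0,0,-1.3,0,0,2,1],[0,0,-1.3,0,0,2,1],[0,0,-1.3,0,0,2,1],[0,0,-1.3,0,0,2,1],[0,0,-1.2,0,0,0,1]]

```text
time_s: 6.1
position: [0.4764, 0.3648, 0.246]
tcp_rot: [[0.994, 0.113, -0.004], [0.113, -0.994, -0.002], [-0.004, 0.002, -1.0]]
force: [-0.8, 0.1, -0.2]
opening: 0.998
```

```bash
python3 - <<'E'
from h import *
m,im=snap("wrist","w4")
np.savez("w4.npz",im=im,K=m["camera_matrix"],P=m["pose"])
plan((.478,.365,.114),6.3)
z=m
for p in [(.478,.365,.145),(.5375,.3715,.145)]: print(proj(m,p))
h=cv2.cvtColor(im,cv2.COLOR_BGR2HSV)
blue=((h[...,0]>105)&(h[...,0]<125)&(h[...,1]>180)&(h[...,2]>60)).astype(np.uint8)
n,l,st,c=cv2.connectedComponentsWithStats(blue)
print([st[k].tolist() for k in range(1,n) if st[k,4]>60])
E
```

```text
t 6.15 pos [0.4774 0.3653 0.2476] psi 6.49 j6 110.3 open 0.999 F [-0.2 -0.2 -0.1]
 shift cm [ 0.0671  0.0276 13.3565] turn z 0.19 tilt [-0.0552 -0.0302]
(np.float64(320.8297795484293), np.float64(237.84816664334113))
(np.float64(321.17839055654844), np.float64(159.6747182279127))
[[311, 89, 13, 11, 99], [314, 155, 10, 24, 63], [311, 213, 13, 41, 434]]
```

View pics/w4.png

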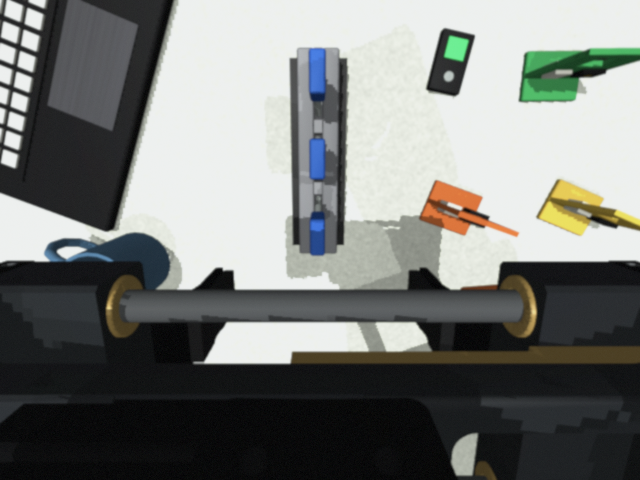

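Emit:
send_rows:
  moves:
    - [[0,0,0,0.1,-0.1,2.7,1],[0,0,0,0,-0.1,2.7,1],[0,0,0,0,0,2.7,1],[0,0,0,0,0,2.7,1],[0,0,0,0,0,2.5,1]]

```text
time_s: 6.65
position: [0.4801, 0.3684, 0.1158]
tcp_rot: [[0.994, 0.111, 0.004], [0.111, -0.994, 0.002], [0.004, -0.002, -1.0]]
force: [-0.7, -0.2, 1.3]
opening: 1.003
```

Emit:
send_rows:
  moves:
    - [[0,0,0,0,0,0,1],[0,0,0,0,0,0,-1],[0,0,0,0,0,0,-1],[0,0,0,0,0,0,-1],[0,0,0,0,0,0,-1]]

```text
time_s: 7.15
position: [0.479, 0.3679, 0.116]
tcp_rot: [[0.994, 0.111, 0.002], [0.111, -0.994, 0.001], [0.002, -0.001, -1.0]]
force: [0.1, 0.4, 0.0]
opening: 0.722
```

Emit:
send_rows:
  moves:
    - [[0,0,0,0,0,0,-1],[0,0,0,0,0,0,-1],[0,0,0,0,0,0,-1],[0,0,0,0,0,0,-1],[0,0,0,0,0,0,-1]]

```text
time_s: 7.65
position: [0.4782, 0.3675, 0.1144]
tcp_rot: [[0.994, 0.111, -0.0], [0.111, -0.994, -0.0], [-0.0, 0.0, -1.0]]
force: [0.2, 0.1, 0.2]
opening: 0.263
```

Emit:
send_rows:
  moves:
    - [[0,0,0,0,0,0,-1],[0,0,0,0,0,0,-1],[0,0,0,0,0,0,-1],[0,0,0,0,0,0,-1],[0,0,0,0,0,0,-1]]

```text
time_s: 8.15
position: [0.4783, 0.3675, 0.1145]
tcp_rot: [[0.994, 0.111, 0.0], [0.111, -0.994, -0.0], [0.0, 0.0, -1.0]]
force: [-1.1, 0.5, -1.1]
opening: 0.134
```

Emit:
send_rows:
  moves:
    - [[0,0,0,0,0,-1.5,-1],[0,0,0,0,0,-2.5,-1],[0,0,0,0,0,-3,-1],[0,0,0,0,0,-3,-1],[0,0,0,0,0,-2,-1]]

```text
time_s: 8.65
position: [0.4788, 0.3679, 0.2367]
tcp_rot: [[0.994, 0.111, 0.002], [0.111, -0.994, 0.001], [0.002, -0.001, -1.0]]
force: [0.3, 0.3, -1.3]
opening: 0.134
```

```bash
python3 - <<'E'
from h import *
c,s=np.cos(np.radians(-12.5)),np.sin(np.radians(-12.5))
plan((.497-.06*c,.212-.06*s,.24),-12.5)
E
```

```text
t 8.65 pos [0.4788 0.3679 0.2367] psi 6.37 j6 110.6 open 0.134 F [ 0.3  0.3 -1.3]
 shift cm [-5.5996 13.7585 -0.3559] turn z 18.87 tilt [0.1278 0.081 ]
```

Emit:
send_rows:
  moves:
    - [[0,0,0,-1.1,2.7,0,-1],[0,0,0,-1.1,2.8,0,-1],[0,0,0,-1.1,2.8,0,-1],[0,0,0,-1.1,2.8,0,-1],[0,0,0,-1.2,2.7,0,-1]]

```text
time_s: 9.15
position: [0.4374, 0.2231, 0.2346]
tcp_rot: [[0.994, 0.111, 0.0], [0.111, -0.994, 0.0], [0.0, -0.0, -1.0]]
force: [-1.1, 0.2, -1.3]
opening: 0.138
```

Emit:
send_rows:
  moves:
    - [[0,0,3.8,0,0,0,-1],[0,0,3.8,0,0,0,-1],[0,0,3.8,0,0,0,-1],[0,0,3.8,0,0,0,-1],[0,0,3.7,0,0,0,-1]]

```text
time_s: 9.65
position: [0.4377, 0.2241, 0.2345]
tcp_rot: [[0.976, -0.22, -0.0], [-0.22, -0.976, 0.0], [-0.0, -0.0, -1.0]]
force: [-1.1, -0.8, -0.8]
opening: 0.137
```

```bash
python3 - <<'E'
from h import *
m,im=snap("wrist","w5")
np.savez("w5.npz",im=im,K=m["camera_matrix"],P=m["pose"])
plan((.497-.06*.976,.212+.06*.216,.167),-12.5)
m2,i2=snap("side")
cv2.imwrite("pics/w5s.png",np.hstack([im[60:360,170:470],cv2.resize(i2[240:390,220:370],None,fx=2,fy=2,interpolation=2)]))
E
```

```text
t 9.7 pos [0.4377 0.2241 0.2345] psi -12.79 j6 116.8 open 0.134 F [ 0.9 -0.2  0.3]
 shift cm [ 0.055  -0.0995  6.7511] turn z -0.29 tilt [-0.0199  0.0047]
```

View pics/w5s.png

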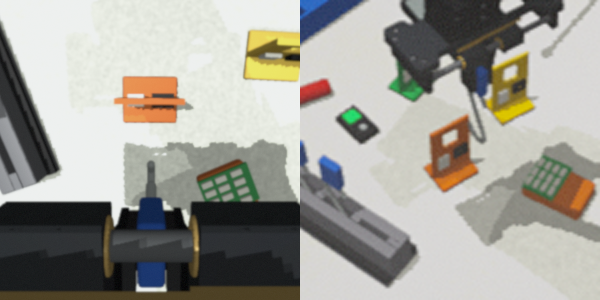

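Emit:
send_rows:
  moves:
    - [[0,0,-0.3,0,-0.1,1.4,-1],[0,0,0,0,0,1.4,-1],[0,0,0,0,0,1.4,-1],[0,0,0,0,0,1.3,-1],[0,0,0,0,0,1.2,-1]]

```text
time_s: 10.25
position: [0.438, 0.2252, 0.167]
tcp_rot: [[0.978, -0.21, -0.0], [-0.21, -0.978, 0.0], [-0.0, 0.0, -1.0]]
force: [0.3, 0.3, -1.2]
opening: 0.139
```

Emit:
send_rows:
  moves:
    - [[0,0,0,0.5,0,0,-1],[0,0,0,0.7,0,0,-1],[0,0,0,0.7,0,0,-1],[0,0,0,0.7,0,0,-1],[0,0,0,0.4,0,0,-1]]

```text
time_s: 10.75
position: [0.4691, 0.2187, 0.1681]
tcp_rot: [[0.977, -0.212, 0.002], [-0.212, -0.977, 0.0], [0.002, -0.001, -1.0]]
force: [-1.1, 0.5, 0.0]
opening: 0.136
```

```bash
python3 - <<'E'
from h import *
plan((.497-.005*.976,.212+.005*.216,.167),-12.5)
E
```

```text
t 10.75 pos [0.4691 0.2187 0.1681] psi -12.25 j6 114.9 open 0.136 F [-1.1  0.5  0. ]
 shift cm [2.3719 0.0566 0.1189] turn z 0.25 tilt [0.1128 0.0225]
```

Emit:
send_rows:
  moves:
    - [[0,0,0,0.5,0,0,-1],[0,0,0,0.5,0,0.1,-1],[0,0,0,0.5,0,0,-1],[0,0,0,0.5,0,0,-1],[0,0,0,0.4,0,0,-1]]

```text
time_s: 11.25
position: [0.4914, 0.2136, 0.1665]
tcp_rot: [[0.977, -0.212, 0.0], [-0.212, -0.977, 0.0], [0.0, -0.0, -1.0]]
force: [0.4, -0.7, -0.1]
opening: 0.134
```

Emit:
send_rows:
  moves:
    - [[0,0,0,0,0,0,-1],[0,0,0,0,0,-0.5,-1],[0,0,0,0,0,-1,-1],[0,0,0,0,0,-1,-1],[0,0,0,0,0,-1,-1]]

```text
time_s: 11.75
position: [0.4909, 0.2138, 0.2027]
tcp_rot: [[0.977, -0.212, 0.001], [-0.212, -0.977, 0.0], [0.001, -0.0, -1.0]]
force: [-0.9, 0.3, -1.0]
opening: 0.135
```

```bash
python3 - <<'E'
from h import *
plan()
m,im=snap("wrist")
m2,i2=snap("side")
cv2.imwrite("pics/w6s.png",np.hstack([im[60:360,170:470],cv2.resize(i2[240:390,220:370],None,fx=2,fy=2,interpolation=2)]))
E
```

```text
t 11.75 pos [0.4909 0.2138 0.2027] psi -12.22 j6 113.8 open 0.135 F [-0.9  0.3 -1. ]
 shift cm None turn z None tilt [0.0328 0.0073]
```

View pics/w6s.png

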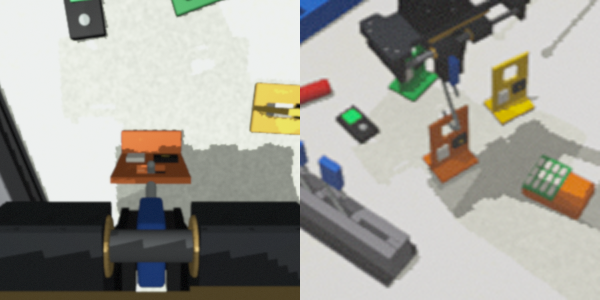

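```bash
cat >> h.py <<'E'
Y=np.radians(6.7);MID=np.array([.5834,-.1553,.21])
def L(x,y,z=0): return MID+np.array([x*np.cos(Y)-y*np.sin(Y),x*np.sin(Y)+y*np.cos(Y),z])
E
python3 - <<'E'
from h import *
z=np.load("w2.npz");m=dict(camera_matrix=z["K"],pose=z["P"]);t=camera_model("top");s=camera_model("side")
im=cv2.imread("pics/top0.png");h=cv2.cvtColor(im,cv2.COLOR_BGR2HSV)[222:237,330:346]
mk=((h[...,0]<8)|(h[...,0]>170))&(h[...,1]>110);ys,xs=np.where(mk);u=(330+xs.mean(),222+ys.mean());print(u,len(xs))
r=[ray(m,195.6,70.4),ray(t,*u),ray(s,331.5,215.9)]
p=tri(r);print(p,[tri([r[0],r[1]]),tri([r[0],r[2]]),tri([r[1],r[2]])],L(0,.142))
plan((*L(.08,-.07)[:2],.47),6.7)
E
```

```text
(np.float64(338.0), np.float64(229.5)) 40
[ 0.5649 -0.0135  0.2104] [array([ 0.5645, -0.0137,  0.2107]), array([ 0.5658, -0.0132,  0.2103]), array([ 0.5642, -0.0134,  0.2107])] [ 0.5668 -0.0143  0.21  ]
t 11.85 pos [0.4921 0.2141 0.2036] psi -12.22 j6 113.8 open 0.139 F [-0.   0.  -1.7]
 shift cm [ 26.6803  38.1476 -26.5992] turn z -18.92 tilt [0.2379 0.0513]
```

Emit:
send_rows:
  moves:
    - [[0,0,0,0,0,-2,-1],[0,0,0,0,0,-3,-1],[0,0,0,0,0,-3,-1],[0,0,0,0,0,-3,-1],[0,0,0,0,0,-3,-1]]

```text
time_s: 12.35
position: [0.4904, 0.2136, 0.3426]
tcp_rot: [[0.977, -0.212, -0.001], [-0.212, -0.977, -0.0], [-0.001, 0.0, -1.0]]
force: [0.1, -0.1, -1.1]
opening: 0.134
```

Emit:
send_rows:
  moves:
    - [[0,0,0,0,0,-3,-1],[0,0,0,0,0,-3,-1],[0,0,0,0,0,-3,-1],[0,0,0,0,0,-2.5,-1],[0,0,0,0,0,-1.5,-1]]

```text
time_s: 12.85
position: [0.4911, 0.2138, 0.4739]
tcp_rot: [[0.977, -0.212, 0.003], [-0.212, -0.977, 0.001], [0.003, -0.001, -1.0]]
force: [0.4, 0.2, -1.1]
opening: 0.136
```

Emit:
send_rows:
  moves:
    - [[0,0,0,0.7,1.0,0,-1],[0,0,0,1.4,2.0,0,-1],[0,0,0,1.7,2.4,0,-1],[0,0,0,1.7,2.4,0,-1],[0,0,0,1.7,2.4,0,-1]]

```text
time_s: 13.35
position: [0.5395, 0.0968, 0.4698]
tcp_rot: [[0.977, -0.212, -0.003], [-0.212, -0.977, -0.001], [-0.003, 0.001, -1.0]]
force: [1.2, -0.6, -0.5]
opening: 0.135
```

Emit:
send_rows:
  moves:
    - [[0,0,0,1.7,2.4,0,-1],[0,0,0,1.7,2.4,0,-1],[0,0,0,1.7,2.4,0,-1],[0,0,0,1.7,2.4,0,-1],[0,0,0,1.7,2.4,0,-1]]

```text
time_s: 13.85
position: [0.597, -0.0386, 0.4696]
tcp_rot: [[0.977, -0.213, -0.003], [-0.213, -0.977, 0.0], [-0.003, 0.0, -1.0]]
force: [0.2, 0.3, -1.6]
opening: 0.132
```

Emit:
send_rows:
  moves:
    - [[0,0,0,1.7,2.4,0,-1],[0,0,0,1.7,2.4,0,-1],[0,0,0,1.7,2.4,0,-1],[0,0,0,1.7,2.4,0,-1],[0,0,0,1.7,2.4,0,-1]]

```text
time_s: 14.35
position: [0.6546, -0.1738, 0.4693]
tcp_rot: [[0.977, -0.212, -0.004], [-0.212, -0.977, 0.001], [-0.004, -0.0, -1.0]]
force: [0.2, 0.5, -1.2]
opening: 0.137
```

Emit:
send_rows:
  moves:
    - [[0,0,0,1.7,2.4,0,-1],[0,0,0,0.9,1.3,0,-1],[0,0,-4,0,0,0,-1],[0,0,-4,0,0,0,-1],[0,0,-4,0,0,0,-1]]

```text
time_s: 14.85
position: [0.6718, -0.2148, 0.4689]
tcp_rot: [[1.0, -0.002, -0.004], [-0.002, -1.0, 0.002], [-0.004, -0.002, -1.0]]
force: [0.3, 0.2, -2.0]
opening: 0.137
```

Emit:
send_rows:
  moves:
    - [[0,0,-4,0,0,0,-1],[0,0,-2.9,0,0,0,-1],[0,0,0,0,0,0,-1],[0,0,0,0,0,0,-1],[0,0,0,0,0,0,-1]]

```text
time_s: 15.35
position: [0.6723, -0.2138, 0.4707]
tcp_rot: [[0.993, 0.115, -0.001], [0.115, -0.993, 0.001], [-0.001, -0.001, -1.0]]
force: [0.2, 0.3, -1.2]
opening: 0.137
```

```bash
python3 - <<'E'
from h import *
plan((*L(.08,-.07)[:2],.249),6.7)
m,im=snap("wrist")
m2,i2=snap("top")
m3,i3=snap("side")
cv2.imwrite("pics/w7s.png",np.hstack([cv2.resize(i3[130:280,300:450],None,fx=2,fy=2,interpolation=2),cv2.resize(im[:,:],(400,300))]))
E
```

```text
t 15.35 pos [ 0.6723 -0.2138  0.4707] psi 6.61 j6 56.7 open 0.137 F [ 0.2  0.3 -1.2]
 shift cm [-0.1175  0.1698 22.1717] turn z -0.09 tilt [-0.076   0.0347]
```

View pics/w7s.png

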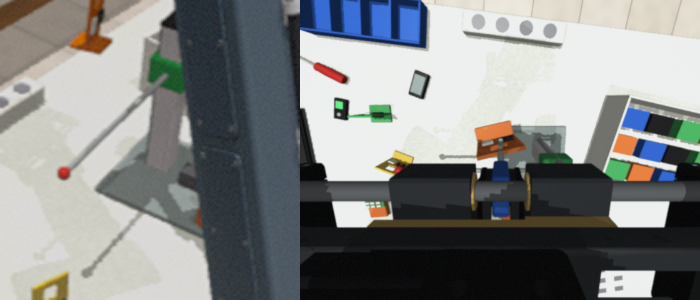

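Emit:
send_rows:
  moves:
    - [[0,0,0,0,0,1.5,-1],[0,0,0,0,0.2,2.5,-1],[0,0,0,0,0,2.5,-1],[0,0,0,0,0,2.5,-1],[0,0,0,0,0,2.5,-1]]

```text
time_s: 16.0
position: [0.6727, -0.2154, 0.3557]
tcp_rot: [[0.993, 0.116, 0.0], [0.116, -0.993, -0.0], [0.0, 0.0, -1.0]]
force: [1.0, -0.7, -0.8]
opening: 0.135
```

Emit:
send_rows:
  moves:
    - [[0,0,0,0,0,2.5,-1],[0,0,0,0,0,2.5,-1],[0,0,0,0,0,2.5,-1],[0,0,0,0,0,2,-1],[0,0,0,0,0,1.2,-1]]

```text
time_s: 16.5
position: [0.672, -0.215, 0.2474]
tcp_rot: [[0.993, 0.116, -0.003], [0.116, -0.993, 0.001], [-0.003, -0.002, -1.0]]
force: [0.9, -0.2, -1.7]
opening: 0.134
```

```bash
python3 - <<'E'
from h import *
plan((*L(.0,-.07)[:2],.249),6.7)
m,im=snap("wrist","w8")
for p in [(.0,-.12,0),(0,-.04,0),(0,.142,0)]: print(proj(m,L(*p)))
E
```

```text
t 16.5 pos [ 0.672  -0.215   0.2474] psi 6.67 j6 56.5 open 0.134 F [ 0.9 -0.2 -1.7]
 shift cm [-8.1041  0.0405 -0.1402] turn z -0.03 tilt [-0.1585  0.0783]
(np.float64(397.0298660136695), np.float64(381.50895606805534))
(np.float64(276.6639144728047), np.float64(381.40813221202427))
(np.float64(3.371006055179123), np.float64(381.17920995868076))
```

Emit:
send_rows:
  moves:
    - [[0,0,0,-1,0,-0.2,-1],[0,0,0,-1.3,0,0,-1],[0,0,0,-1.3,0,0,-1],[0,0,0,-1.3,0,0,-1],[0,0,0,-1.0,0,0,-1]]

```text
time_s: 17.05
position: [0.6138, -0.223, 0.2538]
tcp_rot: [[0.993, 0.116, 0.003], [0.116, -0.993, -0.002], [0.002, 0.002, -1.0]]
force: [-0.2, -0.5, -1.9]
opening: 0.134
```

Emit:
send_rows:
  moves:
    - [[0,0,0,-0.8,0,0,-1],[0,0,0,-0.6,0,0,-1],[0,0,0,-0.5,0,0,-1],[0,0,0,-0.3,0,0,-1],[0,0,0,0,0,0,-1]]

```text
time_s: 17.55
position: [0.5922, -0.2249, 0.2516]
tcp_rot: [[0.993, 0.116, -0.0], [0.116, -0.993, 0.0], [-0.0, -0.0, -1.0]]
force: [0.5, 0.1, -1.3]
opening: 0.137
```

```bash
python3 - <<'E'
from h import *
plan((*L(.0,-.07)[:2],.229),6.7)
E
```

```text
t 17.55 pos [ 0.5922 -0.2249  0.2516] psi 6.66 j6 52.4 open 0.137 F [ 0.5  0.1 -1.3]
 shift cm [-0.0608 -0.0193  2.2554] turn z -0.04 tilt [-0.0007  0.0031]
```

Emit:
send_rows:
  moves:
    - [[0,0,0,-0.1,0,0.5,-1],[0,0,0,0,0,0.6,-1],[0,0,0,0,0,0.5,-1],[0,0,0,0,0,0.3,-1],[0,0,0,0,0,0,-1]]

```text
time_s: 18.05
position: [0.591, -0.2247, 0.2315]
tcp_rot: [[0.993, 0.116, -0.002], [0.116, -0.993, 0.001], [-0.001, -0.001, -1.0]]
force: [0.2, -0.3, -1.1]
opening: 0.135
```

Emit:
send_rows:
  moves:
    - [[0,0,0,0,0,0.2,-1],[0,0,0,0,0,0.1,-1],[0,0,0,0,0,0,-1],[0,0,0,0,0,0,-1],[0,0,0,0,0,0,-1]]

```text
time_s: 18.55
position: [0.5918, -0.2251, 0.2302]
tcp_rot: [[0.993, 0.116, 0.001], [0.116, -0.993, -0.001], [0.001, 0.001, -1.0]]
force: [-0.1, 0.4, 1.4]
opening: 0.135
```

```bash
python3 - <<'E'
from h import *
plan((*L(.0,-.07)[:2],.229),6.7)
print(readout.read_state()["moment"])
m3,i3=snap("side");m,im=snap("wrist")
a=cv2.resize(i3[130:280,300:450],None,fx=2.6,fy=2.6,interpolation=2)
cv2.imwrite("pics/w9s.png",np.hstack([a,im[60:450,200:500]]))
E
```

```text
t 18.55 pos [ 0.5918 -0.2251  0.2302] psi 6.67 j6 52.4 open 0.135 F [-0.1  0.4  1.4]
 shift cm [-0.0158 -0.034   0.1209] turn z -0.03 tilt [ 0.074  -0.0365]
[ 0.0886  0.0401 -0.0684]
```

View pics/w9s.png

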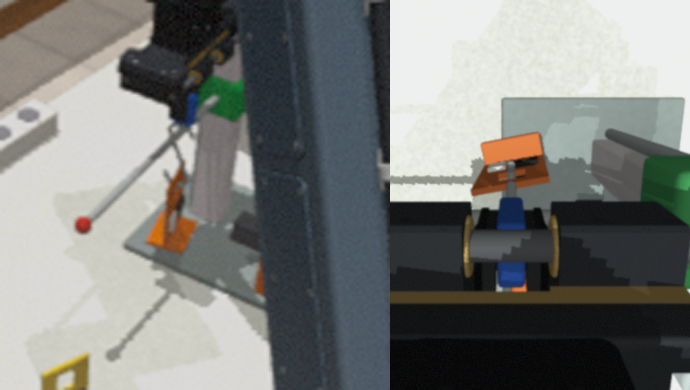

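Emit:
send_rows:
  moves:
    - [[0,0,0,0,0,0,-0.5],[0,0,0,0,0,0,-0.3],[0,0,0,0,0,0,-0.1],[0,0,0,0,0,0,-0.1],[0,0,0,0,0,0,-0.1]]

```text
time_s: 19.15
position: [0.5913, -0.225, 0.2294]
tcp_rot: [[0.993, 0.116, -0.0], [0.116, -0.993, 0.0], [-0.0, -0.0, -1.0]]
force: [-0.6, -0.8, 0.2]
opening: 0.432
```

Emit:
send_rows:
  moves:
    - [[0,0,0,0,0,-0.5,-0.1],[0,0,0,0,0,-1,-0.1],[0,0,0,0,0,-2,-0.1],[0,0,0,0,0,-4,-0.1],[0,0,0,0,0,-4,1]]

```text
time_s: 19.65
position: [0.5911, -0.2248, 0.3461]
tcp_rot: [[0.993, 0.116, -0.001], [0.116, -0.993, 0.0], [-0.001, -0.001, -1.0]]
force: [0.6, 0.1, 0.5]
opening: 0.488
```

```bash
python3 - <<'E'
from h import *
plan((.5375,.3725,.36),6.3)
E
```

```text
t 19.65 pos [ 0.5911 -0.2248  0.3461] psi 6.67 j6 52.4 open 0.488 F [0.6 0.1 0.5]
 shift cm [  1.615  -59.9516  -1.3622] turn z 0.37 tilt [-0.0394  0.0251]
```

Emit:
send_rows:
  moves:
    - [[0,0,0,0.1,-3,-0.3,1],[0,0,0,0.1,-4,-0.3,1],[0,0,0,0.1,-4,-0.3,1],[0,0,0,0.1,-4,-0.3,1],[0,0,0,0.1,-4,-0.2,1]]

```text
time_s: 20.15
position: [0.5742, -0.0343, 0.3601]
tcp_rot: [[0.993, 0.116, 0.002], [0.116, -0.993, -0.0], [0.002, 0.001, -1.0]]
force: [0.1, 0.0, -0.1]
opening: 0.914
```

Emit:
send_rows:
  moves:
    - [[0,0,0,0.1,-4,0,1],[0,0,0,0.1,-4,0,1],[0,0,0,0.1,-4,0,1],[0,0,0,0.1,-4,0,1],[0,0,0,0.1,-4,0,1]]

```text
time_s: 20.65
position: [0.5558, 0.1652, 0.3599]
tcp_rot: [[0.993, 0.116, 0.002], [0.116, -0.993, 0.0], [0.002, 0.0, -1.0]]
force: [0.6, 0.8, 0.6]
opening: 1.002
```

Emit:
send_rows:
  moves:
    - [[0,0,0,0.1,-4,0,1],[0,0,0,0.1,-4,0,1],[0,0,0,0.1,-4,0,1],[0,0,0,0.1,-4,0,1],[0,0,0.3,0.1,-4,0,1]]

```text
time_s: 21.15
position: [0.5375, 0.3645, 0.3598]
tcp_rot: [[0.994, 0.111, 0.002], [0.111, -0.994, 0.001], [0.002, -0.0, -1.0]]
force: [0.6, -0.1, -0.6]
opening: 0.999
```

Emit:
send_rows:
  moves:
    - [[0,0,0,0,-1,1,1],[0,0,0,0,0,2,1],[0,0,0,0,0,3,1],[0,0,0,0,0,3,1],[0,0,0,0,0,1,1]]

```text
time_s: 21.65
position: [0.5348, 0.3711, 0.2554]
tcp_rot: [[0.994, 0.111, -0.006], [0.111, -0.994, -0.003], [-0.006, 0.003, -1.0]]
force: [-0.3, 0.0, -0.1]
opening: 1.003
```

```bash
cat >> h.py <<'E'
def tab(m,im):
    h=cv2.cvtColor(im,cv2.COLOR_BGR2HSV)
    blue=((h[...,0]>105)&(h[...,0]<125)&(h[...,1]>180)&(h[...,2]>60)).astype(np.uint8)
    n,l,st,c=cv2.connectedComponentsWithStats(blue)
    for k in range(1,n):
        if st[k,4]>60:
            x,y,w,hh,a=st[k];print(" blob",st[k],at_z(m,x+w/2,y+hh/2,.145)[:2])
E
python3 - <<'E'
from h import *
plan((.5375,.3735,.114),6.3)
m,im=snap("wrist","w10");tab(m,im)
E
```

```text
t 21.65 pos [0.5348 0.3711 0.2554] psi 6.35 j6 108.6 open 1.003 F [-0.3  0.  -0.1]
 shift cm [ 0.3852 -0.2443 14.1326] turn z 0.05 tilt [-0.3385 -0.1876]
 blob [311 209  12  40 326] [0.5408 0.3748]
```

Emit:
send_rows:
  moves:
    - [[0,0,0,0.1,-0.1,2.7,1],[0,0,0,0.1,-0.1,2.9,1],[0,0,0,0,-0.1,2.9,1],[0,0,0,0,0,2.9,0.4],[0,0,0,0,0,2.7,0]]

```text
time_s: 22.2
position: [0.5398, 0.3761, 0.1183]
tcp_rot: [[0.994, 0.111, 0.003], [0.111, -0.994, 0.001], [0.003, -0.001, -1.0]]
force: [0.3, -0.5, -0.1]
opening: 0.894
```

```bash
python3 - <<'E'
from h import *
plan((.5375,.3743,.114),6.3)
E
```

```text
t 22.2 pos [0.5398 0.3761 0.1183] psi 6.35 j6 108.8 open 0.894 F [ 0.3 -0.5 -0.1]
 shift cm [-0.2489  0.152   0.4331] turn z 0.05 tilt [0.17   0.0678]
```

Emit:
send_rows:
  moves:
    - [[0,0,0,-0.1,0.1,0.3,0],[0,0,0,0,0,0,-1],[0,0,0,0,0,0,-1],[0,0,0,0,0,0,-1],[0,0,0,0,0,0,-1]]

```text
time_s: 22.7
position: [0.5383, 0.3752, 0.1163]
tcp_rot: [[0.994, 0.111, 0.003], [0.111, -0.994, 0.001], [0.003, -0.001, -1.0]]
force: [0.4, -0.5, 0.3]
opening: 0.449
```

Emit:
send_rows:
  moves:
    - [[0,0,0,0,0,0,-1],[0,0,0,0,0,0,-1],[0,0,0,0,0,0,-1],[0,0,0,0,0,0,-1],[0,0,0,0,0,0,-1]]

```text
time_s: 23.2
position: [0.5373, 0.3749, 0.1146]
tcp_rot: [[0.994, 0.111, -0.0], [0.111, -0.994, 0.0], [-0.0, -0.0, -1.0]]
force: [-0.1, 0.0, -0.0]
opening: 0.137
```

Emit:
send_rows:
  moves:
    - [[0,0,0,0,0,0,-1],[0,0,0,0,0,0,-1],[0,0,0,0,0,0,-1],[0,0,0,0,0,0,-1],[0,0,0,0,0,0,-1]]

```text
time_s: 23.7
position: [0.5374, 0.3749, 0.1146]
tcp_rot: [[0.994, 0.111, -0.0], [0.111, -0.994, 0.0], [-0.0, -0.0, -1.0]]
force: [-0.1, 0.2, 1.4]
opening: 0.136
```

```bash
python3 - <<'E'
from h import *
a=np.radians(-15)
plan((.5116-.06*np.cos(a),.0727-.06*np.sin(a),.24),-15)
E
```

```text
t 23.7 pos [0.5374 0.3749 0.1146] psi 6.37 j6 108.8 open 0.136 F [-0.1  0.2  1.4]
 shift cm [-11.4979  27.5559 -12.5475] turn z 21.37 tilt [-0.0049  0.0079]
```

Emit:
send_rows:
  moves:
    - [[0,0,0,0,0,-1.5,-1],[0,0,0,0,0,-2.5,-1],[0,0,0,0,0,-3,-1],[0,0,0,0,0,-3,-1],[0,0,0,0,0,-2.5,-1]]

```text
time_s: 24.2
position: [0.5379, 0.3747, 0.2424]
tcp_rot: [[0.994, 0.111, 0.002], [0.111, -0.994, 0.0], [0.002, -0.0, -1.0]]
force: [0.4, -0.9, 0.0]
opening: 0.138
```

Emit:
send_rows:
  moves:
    - [[0,0,0,-1.1,2.7,0,-1],[0,0,0,-1.2,2.8,0,-1],[0,0,0,-1.1,2.7,0,-1],[0,0,0,-1.2,2.8,0,-1],[0,0,0,-1.1,2.7,0,-1]]

```text
time_s: 24.7
position: [0.4955, 0.231, 0.2405]
tcp_rot: [[0.994, 0.111, 0.001], [0.111, -0.994, -0.0], [0.001, 0.001, -1.0]]
force: [0.2, 0.2, -1.0]
opening: 0.135
```

Emit:
send_rows:
  moves:
    - [[0,0,0,-1.2,2.8,0,-1],[0,0,0,-1.1,2.8,0,-1],[0,0,0,-1.2,2.8,0,-1],[0,0,0,-1.2,2.8,0,-1],[0,0,0,-1.1,2.7,0,-1]]

```text
time_s: 25.2
position: [0.4533, 0.0864, 0.2405]
tcp_rot: [[0.994, 0.111, 0.001], [0.111, -0.994, -0.001], [0.001, 0.001, -1.0]]
force: [0.6, 0.3, -1.6]
opening: 0.138
```

Emit:
send_rows:
  moves:
    - [[0,0,4.3,0,0,0,-1],[0,0,4.3,0,0,0,-1],[0,0,4.3,0,0,0,-1],[0,0,4.3,0,0,0,-1],[0,0,4.1,0,0,0,-1]]

```text
time_s: 25.7
position: [0.4539, 0.0874, 0.2405]
tcp_rot: [[0.965, -0.261, 0.001], [-0.261, -0.965, -0.001], [0.001, 0.0, -1.0]]
force: [0.3, 0.1, -0.8]
opening: 0.138
```

```bash
python3 - <<'E'
from h import *
a=np.radians(-15)
plan((.5116-.06*np.cos(a),.0727-.06*np.sin(a),.167),-15)
m,im=snap("wrist")
np.savez("w11.npz",im=im,K=m["camera_matrix"],P=m["pose"])
cv2.imwrite("pics/w11.png",cv2.resize(im[0:340,170:520],None,fx=1.7,fy=1.7))
for t in ["board2_hole","board1_hole"]: print(t,[(round(d["p"],2),np.round(d["location"],3)) for d in spot_in("wrist",t)][:3])
print(proj(m,(.5116,.0727,.1)))
E
```

```text
t 25.7 pos [0.4539 0.0874 0.2405] psi -15.11 j6 102.1 open 0.138 F [ 0.3  0.1 -0.8]
 shift cm [-0.0575 -0.0731  7.3514] turn z -0.11 tilt [ 0.0761 -0.0314]
board2_hole [(0.71, array([0.516, 0.074, 0.009]))]
board1_hole [(0.64, array([0.643, 0.135, 0.045]))]
(np.float64(320.1794265674809), np.float64(161.9141026844224))
```

View pics/w11.png

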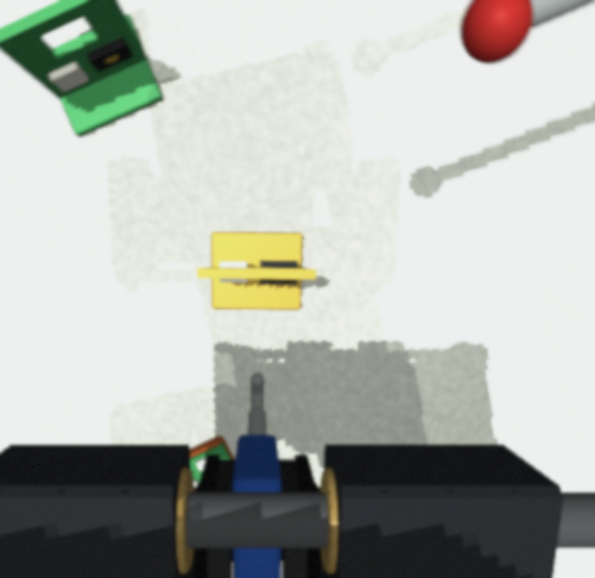

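Emit:
send_rows:
  moves:
    - [[0,0,0,0,0,1.5,-1],[0,0,0,0,0,1.6,-1],[0,0,0,0,0,1.6,-1],[0,0,0,0,0,1.5,-1],[0,0,0,0,0,1.2,-1]]

```text
time_s: 26.35
position: [0.4537, 0.0877, 0.1652]
tcp_rot: [[0.967, -0.256, -0.0], [-0.256, -0.967, -0.0], [0.0, 0.0, -1.0]]
force: [-0.2, 0.3, -0.8]
opening: 0.138
```

Emit:
send_rows:
  moves:
    - [[0,0,0,0.5,0,0,-1],[0,0,0,0.7,0,0,-1],[0,0,0,0.7,0,0,-1],[0,0,0,0.7,0,0,-1],[0,0,0,0.4,0,0,-1]]

```text
time_s: 26.85
position: [0.4844, 0.0797, 0.1662]
tcp_rot: [[0.966, -0.258, 0.002], [-0.258, -0.966, -0.0], [0.002, -0.0, -1.0]]
force: [0.9, -0.2, -1.4]
opening: 0.135
```

```bash
python3 - <<'E'
from h import *
a=np.radians(-15)
plan((.5116-.005*np.cos(a),.0727-.005*np.sin(a),.167),-15)
E
```

```text
t 26.85 pos [0.4844 0.0797 0.1662] psi -14.93 j6 101.2 open 0.135 F [ 0.9 -0.2 -1.4]
 shift cm [ 2.3121 -0.03   -0.0763] turn z 0.07 tilt [ 0.1289 -0.011 ]
```

Good; go in and lift.

Emit:
send_rows:
  moves:
    - [[0,0,0,0.5,0,0,-1],[0,0,0,0.5,0,0,-1],[0,0,0,0.5,0,0,-1],[0,0,0,0.4,0,0,-1],[0,0,0,0.4,0,0,-1]]

```text
time_s: 27.35
position: [0.5052, 0.074, 0.1655]
tcp_rot: [[0.966, -0.258, -0.0], [-0.258, -0.966, 0.0], [-0.0, 0.0, -1.0]]
force: [-0.2, 0.1, -0.4]
opening: 0.137
```

Emit:
send_rows:
  moves:
    - [[0,0,0,0,0,0,-1],[0,0,0,0,0,-0.5,-1],[0,0,0,0,0,-1,-1],[0,0,0,0,0,-1,-1],[0,0,0,0,0,-1,-1]]

```text
time_s: 27.85
position: [0.5049, 0.0742, 0.2017]
tcp_rot: [[0.966, -0.258, 0.0], [-0.258, -0.966, 0.0], [0.0, -0.0, -1.0]]
force: [0.8, -0.2, -1.9]
opening: 0.135
```

Emit:
send_rows:
  moves:
    - [[0,0,0,0,0,-2,-1],[0,0,0,0,0,-3,-1],[0,0,0,0,0,-3,-1],[0,0,0,0,0,-3,-1],[0,0,0,0,0,-3,-1]]

```text
time_s: 28.35
position: [0.5044, 0.0742, 0.3426]
tcp_rot: [[0.966, -0.258, 0.001], [-0.258, -0.966, 0.0], [0.001, -0.0, -1.0]]
force: [1.3, 0.4, -1.0]
opening: 0.138
```

Emit:
send_rows:
  moves:
    - [[0,0,0,0,0,-3,-1],[0,0,0,0,0,-3,-1],[0,0,0,0,0,-3,-1],[0,0,0,0,0,-2.5,-1],[0,0,0,0,0,-1.5,-1]]

```text
time_s: 28.85
position: [0.5048, 0.0742, 0.4738]
tcp_rot: [[0.966, -0.258, 0.004], [-0.258, -0.966, -0.0], [0.004, -0.001, -1.0]]
force: [0.2, 0.6, -2.2]
opening: 0.136
```

```bash
python3 - <<'E'
from h import *
plan((*L(.08,.01)[:2],.47),6.7)
m,im=snap("wrist","w12")
for t in ["board2_hole","board1_hole"]: print(t,[(round(d["p"],2),np.round(d["location"],3)) for d in spot_in("wrist",t)][:3])
h=cv2.cvtColor(im,cv2.COLOR_BGR2HSV)
k=((h[...,0]>20)&(h[...,0]<32)&(h[...,1]>120)&(h[...,2]>90)).astype(np.uint8)
n,l,st,c=cv2.connectedComponentsWithStats(k);print([st[i].tolist() for i in range(1,n) if st[i,4]>80])
E
```

```text
t 28.85 pos [0.5048 0.0742 0.4738] psi -14.92 j6 100.7 open 0.136 F [ 0.2  0.6 -2.2]
 shift cm [20.5691 16.2719  0.456 ] turn z -21.62 tilt [ 0.2464 -0.0156]
board2_hole [(0.67, array([0.517, 0.07 , 0.335])), (0.19, array([0.747, 0.268, 0.026]))]
board1_hole [(0.73, array([0.645, 0.133, 0.007]))]
[[282, 190, 79, 53, 2799]]
```

Emit:
send_rows:
  moves:
    - [[0,0,0,0.9,0.7,0,-1],[0,0,0,1.7,1.35,0,-1],[0,0,0,1.7,1.35,0,-1],[0,0,0,1.7,1.35,0,-1],[0,0,0,1.7,1.35,0,-1]]

```text
time_s: 29.5
position: [0.5647, -0.0066, 0.4697]
tcp_rot: [[0.966, -0.258, -0.001], [-0.258, -0.966, 0.0], [-0.001, 0.0, -1.0]]
force: [1.4, 0.5, -1.7]
opening: 0.137
```

Emit:
send_rows:
  moves:
    - [[0,0,0,1.7,1.35,0,-1],[0,0,0,1.7,1.35,0,-1],[0,0,0,1.7,1.35,0,-1],[0,0,0,1.7,1.35,0,-1],[0,0,0,1.7,1.35,0,-1]]

```text
time_s: 30.0
position: [0.6294, -0.094, 0.4698]
tcp_rot: [[0.966, -0.258, -0.001], [-0.258, -0.966, 0.0], [-0.001, 0.0, -1.0]]
force: [-0.7, -0.0, -1.9]
opening: 0.135
```

Emit:
send_rows:
  moves:
    - [[0,0,0,1.7,1.35,0,-1],[0,0,0,1.7,1.35,0,-1],[0,0,0,1.0,0.75,0,-1],[0,0,-4.3,0,0,0,-1],[0,0,-4.3,0,0,0,-1]]

```text
time_s: 30.5
position: [0.6625, -0.1378, 0.4695]
tcp_rot: [[0.994, -0.108, -0.001], [-0.108, -0.994, 0.001], [-0.001, -0.001, -1.0]]
force: [0.2, -0.6, -1.9]
opening: 0.139
```

Emit:
send_rows:
  moves:
    - [[0,0,-4.4,0,0,0,-1],[0,0,-4.3,0,0,0,-1],[0,0,-4.3,0,0,0,-1],[0,0,0,0,0,0,-1],[0,0,0,0,0,0,-1]]

```text
time_s: 31.0
position: [0.6622, -0.1369, 0.4703]
tcp_rot: [[0.993, 0.114, -0.0], [0.114, -0.993, 0.0], [-0.0, -0.0, -1.0]]
force: [-0.2, -0.5, -1.4]
opening: 0.135
```

```bash
python3 - <<'E'
from h import *
plan((*L(.08,.01)[:2],.250),6.7)
E
```

```text
t 31.0 pos [ 0.6622 -0.1369  0.4703] psi 6.57 j6 62.3 open 0.135 F [-0.2 -0.5 -1.4]
 shift cm [-0.03   -0.088  22.0263] turn z -0.13 tilt [-0.0171  0.0063]
```

Emit:
send_rows:
  moves:
    - [[0,0,0,0,0,1.5,-1],[0,0,0,0,0,2.5,-1],[0,0,0,0,0,2.5,-1],[0,0,0,0,0,2.5,-1],[0,0,0,0,0,2.5,-1]]

```text
time_s: 31.5
position: [0.662, -0.1366, 0.3546]
tcp_rot: [[0.993, 0.115, 0.0], [0.115, -0.993, 0.0], [0.0, 0.0, -1.0]]
force: [0.1, 0.2, -2.1]
opening: 0.136
```

Emit:
send_rows:
  moves:
    - [[0,0,0,0,0,2.5,-1],[0,0,0,0,0,2.5,-1],[0,0,0,0,0,2.5,-1],[0,0,0,0,0,2,-1],[0,0,0,0,0,0.9,-1]]

```text
time_s: 32.0
position: [0.6608, -0.1362, 0.2489]
tcp_rot: [[0.993, 0.115, -0.004], [0.115, -0.993, 0.002], [-0.004, -0.002, -1.0]]
force: [-0.1, -0.2, -2.2]
opening: 0.136
```

Emit:
send_rows:
  moves:
    - [[0,0,0,-0.6,0,0,-1],[0,0,0,-1.2,0,0,-1],[0,0,0,-1.2,0,0,-1],[0,0,0,-1.2,0,0,-1],[0,0,0,-0.8,0,0,-1]]

```text
time_s: 32.5
position: [0.6121, -0.1427, 0.2534]
tcp_rot: [[0.993, 0.116, 0.002], [0.116, -0.993, -0.001], [0.002, 0.001, -1.0]]
force: [-0.2, 0.1, -1.4]
opening: 0.136
```

```bash
python3 - <<'E'
from h import *
plan((*L(-.001,.01)[:2],.250),6.7)
E
```

```text
t 32.5 pos [ 0.6121 -0.1427  0.2534] psi 6.64 j6 60.1 open 0.136 F [-0.2  0.1 -1.4]
 shift cm [-3.0945 -0.0846  0.3298] turn z -0.06 tilt [ 0.1263 -0.0649]
```

Emit:
send_rows:
  moves:
    - [[0,0,0,-0.8,0,0.1,-1],[0,0,0,-0.8,0,0,-1],[0,0,0,-0.8,0,0,-1],[0,0,0,-0.6,0,0,-1],[0,0,0,0,0,0,-1]]

```text
time_s: 33.0
position: [0.5817, -0.1458, 0.2506]
tcp_rot: [[0.993, 0.116, -0.001], [0.116, -0.993, 0.0], [-0.001, -0.0, -1.0]]
force: [0.9, 0.3, -2.3]
opening: 0.133
```

Emit:
send_rows:
  moves:
    - [[0,0,0,0,0,0.5,-1],[0,0,0,0,0,0.6,-1],[0,0,0,0,0,0.5,-1],[0,0,0,0,0,0.4,-1],[0,0,0,0,0,0,-1]]

```text
time_s: 33.5
position: [0.5827, -0.1457, 0.2307]
tcp_rot: [[0.993, 0.116, -0.0], [0.116, -0.993, 0.0], [-0.0, -0.0, -1.0]]
force: [-0.0, 0.4, 2.1]
opening: 0.137
```

```bash
python3 - <<'E'
from h import *
plan((*L(-.001,.01)[:2],.2295),6.7)
E
```

```text
t 33.5 pos [ 0.5827 -0.1457  0.2307] psi 6.68 j6 58.6 open 0.137 F [-0.   0.4  2.1]
 shift cm [-0.1383 -0.0351  0.1179] turn z -0.02 tilt [-0.0122  0.0115]
```

Emit:
send_rows:
  moves:
    - [[0,0,0,0,0,0,-0.5],[0,0,0,0,0,0,-0.3],[0,0,0,0,0,0,-0.1],[0,0,0,0,0,0,-0.1],[0,0,0,0,0,0,-0.1]]

```text
time_s: 34.0
position: [0.5825, -0.1458, 0.2305]
tcp_rot: [[0.993, 0.116, 0.0], [0.116, -0.993, -0.0], [0.0, 0.0, -1.0]]
force: [-0.8, -0.3, -0.4]
opening: 0.426
```

Emit:
send_rows:
  moves:
    - [[0,0,0,0,0,-0.5,-0.1],[0,0,0,0,0,-1,-0.1],[0,0,0,0,0,-2,-0.1],[0,0,0,0,0,-4,-0.1],[0,0,0,0,0,-4,1]]

```text
time_s: 34.5
position: [0.5822, -0.1456, 0.3471]
tcp_rot: [[0.993, 0.116, -0.001], [0.116, -0.993, 0.0], [-0.001, -0.0, -1.0]]
force: [0.9, 0.8, 0.2]
opening: 0.485
```

```bash
python3 - <<'E'
from h import *
plan((.597,.3815,.25),6.3)
m,im=snap("side");cv2.imwrite("pics/s13.png",cv2.resize(im[120:320,240:440],None,fx=3,fy=3,interpolation=2))
for b in ("board0_hole","board2_hole","board1_hole"): print([(round(d["p"],2),np.round(d["location"],3)) for d in spot_in("side",b)][:2])
print(L(0,-.07,-.093),L(0,.01,-.093))
E
```

```text
t 34.5 pos [ 0.5822 -0.1456  0.3471] psi 6.67 j6 58.6 open 0.485 F [0.9 0.8 0.2]
 shift cm [  7.5972 -52.1822   9.7289] turn z 0.37 tilt [-0.0427  0.0215]
[(0.6, array([ 0.573, -0.224,  0.062])), (0.45, array([0.643, 0.14 , 0.037]))]
[(0.85, array([ 0.575, -0.134,  0.073])), (0.32, array([ 0.579, -0.14 ,  0.229]))]
[(0.68, array([0.641, 0.139, 0.04 ])), (0.59, array([ 0.573, -0.307,  0.218]))]
[ 0.5916 -0.2248  0.117 ] [ 0.5822 -0.1454  0.117 ]
```

Emit:
send_rows:
  moves:
    - [[0,0,0,0.5,-3,-0.3,1],[0,0,0,0.6,-4,-0.3,1],[0,0,0,0.6,-4,-0.3,1],[0,0,0,0.6,-4,0,1],[0,0,0,0.6,-4,0,1]]

```text
time_s: 35.2
position: [0.5882, 0.0478, 0.3531]
tcp_rot: [[0.993, 0.116, -0.003], [0.116, -0.993, 0.0], [-0.003, -0.001, -1.0]]
force: [1.0, 0.0, -0.1]
opening: 0.989
```

Emit:
send_rows:
  moves:
    - [[0,0,0,0.6,-4,0,1],[0,0,0,0.6,-4,0,1],[0,0,0,0.6,-4,0,1],[0,0,0,0.6,-4,0,1],[0,0,0,0.6,-4,0,1]]

```text
time_s: 35.7
position: [0.5948, 0.2498, 0.3528]
tcp_rot: [[0.993, 0.116, -0.003], [0.116, -0.993, -0.001], [-0.003, 0.0, -1.0]]
force: [0.6, 0.1, -0.4]
opening: 1.001
```

Emit:
send_rows:
  moves:
    - [[0,0,0.3,0.6,-4,1,1],[0,0,0,0.6,-4,2.5,1],[0,0,0,0.5,-4,3,1],[0,0,0,0,-1.2,3,1],[0,0,0,0,0,1,1]]

```text
time_s: 36.2
position: [0.5941, 0.3823, 0.2435]
tcp_rot: [[0.993, 0.114, -0.01], [0.114, -0.993, -0.004], [-0.011, 0.003, -1.0]]
force: [0.1, -1.0, -0.5]
opening: 0.997
```

```bash
python3 - <<'E'
from h import *
plan((.597,.3815,.114),6.3)
m,im=snap("wrist");tab(m,im)
E
```

```text
t 36.2 pos [0.5941 0.3823 0.2435] psi 6.56 j6 107.1 open 0.997 F [ 0.1 -1.  -0.5]
 shift cm [ 0.4195  0.0742 12.9433] turn z 0.26 tilt [-0.5789 -0.2327]
 blob [584   0  56   8 242] [0.7766 0.2087]
 blob [317 210  13  42 428] [0.6013 0.381 ]
```

Emit:
send_rows:
  moves:
    - [[0,0,0.2,0.1,0,2.4,1],[0,0,0,0,0.1,2.6,1],[0,0,0,0,0,2.7,1],[0,0,0,0,0,2.7,0.4],[0,0,0,0,0,2.2,0.2]]

```text
time_s: 36.75
position: [0.5997, 0.3785, 0.1236]
tcp_rot: [[0.994, 0.105, 0.0], [0.105, -0.994, -0.001], [0.0, 0.001, -1.0]]
force: [0.3, 0.4, 0.4]
opening: 0.897
```

Emit:
send_rows:
  moves:
    - [[0,0,0,0,0,0,0],[0,0,0,0,0,0,0],[0,0,0,0,0,0,0],[0,0,0,0,0,0,0],[0,0,0,0,0,0,0]]

```text
time_s: 37.25
position: [0.5997, 0.3807, 0.1253]
tcp_rot: [[0.994, 0.107, 0.002], [0.107, -0.994, 0.001], [0.002, -0.001, -1.0]]
force: [0.5, 0.1, 0.6]
opening: 0.521
```

```bash
python3 - <<'E'
from h import *
plan((.597,.3815,.114),6.3)
E
```

```text
t 37.25 pos [0.5997 0.3807 0.1253] psi 6.17 j6 107.2 open 0.521 F [0.5 0.1 0.6]
 shift cm [-0.2617 -0.1095  1.1262] turn z -0.13 tilt [0.1301 0.0546]
```

Emit:
send_rows:
  moves:
    - [[0,0,0,-0.2,-0.1,0.5,0],[0,0,0,0,0,0.5,0],[0,0,0,0,0,0,-1],[0,0,0,0,0,0,-1],[0,0,0,0,0,0,-1]]

```text
time_s: 37.75
position: [0.5969, 0.3813, 0.1136]
tcp_rot: [[0.994, 0.108, -0.0], [0.108, -0.994, -0.0], [-0.0, 0.0, -1.0]]
force: [-0.4, 1.1, -0.4]
opening: 0.312
```

Emit:
send_rows:
  moves:
    - [[0,0,0,0,0,0,-1],[0,0,0,0,0,0,-1],[0,0,0,0,0,0,-1],[0,0,0,0,0,0,-1],[0,0,0,0,0,0,-1]]

```text
time_s: 38.25
position: [0.597, 0.3813, 0.1138]
tcp_rot: [[0.994, 0.107, 0.0], [0.107, -0.994, 0.0], [0.0, -0.0, -1.0]]
force: [0.3, 0.3, 0.5]
opening: 0.138
```

Emit:
send_rows:
  moves:
    - [[0,0,0,0,0,0,-1],[0,0,0,0,0,0,-1],[0,0,0,0,0,0,-1],[0,0,0,0,0,0,-1],[0,0,0,0,0,0,-1]]

```text
time_s: 38.75
position: [0.597, 0.3813, 0.1138]
tcp_rot: [[0.994, 0.107, 0.0], [0.107, -0.994, 0.0], [0.0, -0.0, -1.0]]
force: [0.1, 0.4, 0.7]
opening: 0.138
```

Emit:
send_rows:
  moves:
    - [[0,0,0,0,0,-1.5,-1],[0,0,0,0,0,-2.5,-1],[0,0,0,0,0,-3,-1],[0,0,0,0,0,-3,-1],[0,0,0,0,0,-2.5,-1]]

```text
time_s: 39.25
position: [0.5971, 0.3811, 0.2416]
tcp_rot: [[0.994, 0.107, 0.002], [0.107, -0.994, 0.0], [0.002, -0.0, -1.0]]
force: [0.1, 0.5, -0.2]
opening: 0.138
```

```bash
python3 - <<'E'
from h import *
a=np.radians(6.3)
for c in ("top","side"):
    snap(c);print([(round(d["p"],2),np.round(d["location"],3)) for d in spot_in(c,"board1_hole")][:2])
plan((.641-.07*np.cos(a),.138-.07*np.sin(a),.24),6.3)
E
```

```text
[(0.89, array([0.645, 0.129, 0.019]))]
[(0.74, array([0.641, 0.141, 0.042]))]
t 39.45 pos [0.5967 0.381  0.2394] psi 6.17 j6 107.4 open 0.136 F [ 0.4 -0.7 -1. ]
 shift cm [-5.2089 24.6554 -0.0671] turn z -0.13 tilt [0.0412 0.0067]
```

Emit:
send_rows:
  moves:
    - [[0,0,0,-0.5,2.4,0,-1],[0,0,0,-0.5,2.5,0,-1],[0,0,0,-0.5,2.5,0,-1],[0,0,0,-0.5,2.5,0,-1],[0,0,0,-0.5,2.5,0,-1]]

```text
time_s: 39.95
position: [0.5836, 0.2538, 0.2362]
tcp_rot: [[0.994, 0.108, -0.005], [0.108, -0.994, -0.001], [-0.005, 0.001, -1.0]]
force: [-0.5, -0.2, -1.0]
opening: 0.139
```

Emit:
send_rows:
  moves:
    - [[0,0,0,-0.6,2.5,0,-1],[0,0,0,-0.6,2.5,0,-1],[0,0,0,-0.5,2.5,0,-1],[0,0,0,-0.5,2.5,0,-1],[0,0,0,-0.5,2.2,0,-1]]

```text
time_s: 40.45
position: [0.5698, 0.1297, 0.2365]
tcp_rot: [[0.994, 0.107, -0.005], [0.107, -0.994, -0.0], [-0.005, -0.0, -1.0]]
force: [0.8, -0.1, -0.7]
opening: 0.132
```

Emit:
send_rows:
  moves:
    - [[0,0,0,0,0,0,-1],[0,0,0,0,0,0,-1],[0,0,0,0,0,0,-1],[0,0,0,0,0,0,-1],[0,0,0,0,0,0,-1]]

```text
time_s: 40.95
position: [0.5715, 0.1319, 0.2385]
tcp_rot: [[0.994, 0.109, -0.0], [0.109, -0.994, 0.0], [-0.0, -0.0, -1.0]]
force: [-0.5, -0.6, -0.3]
opening: 0.138
```

```bash
python3 - <<'E'
from h import *
plan()
m,im=snap("wrist")
np.savez("w14.npz",im=im,K=m["camera_matrix"],P=m["pose"])
cv2.imwrite("pics/w14.png",cv2.resize(im[60:340,200:440],None,fx=2.5,fy=2.1,interpolation=2))
h=cv2.cvtColor(im,cv2.COLOR_BGR2HSV)
k=((h[...,0]>55)&(h[...,0]<85)&(h[...,1]>100)&(h[...,2]>40)).astype(np.uint8)
n,l,st,c=cv2.connectedComponentsWithStats(k);print([st[i].tolist() for i in range(1,n) if st[i,4]>60])
E
```

```text
t 40.95 pos [0.5715 0.1319 0.2385] psi 6.24 j6 85.8 open 0.138 F [-0.5 -0.6 -0.3]
 shift cm None turn z None tilt [-0.0178  0.0061]
[[215, 107, 22, 24, 414], [294, 120, 70, 46, 2200]]
```

View pics/w14.png

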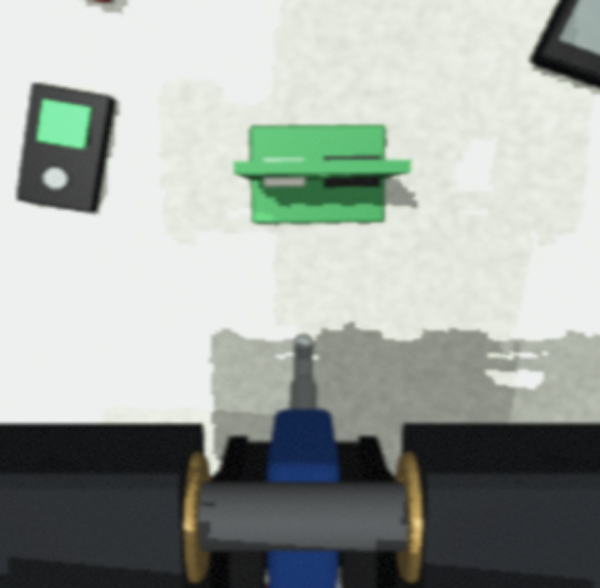

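```bash
python3 - <<'E'
from h import *
z=np.load("w14.npz");m=dict(camera_matrix=z["K"],pose=z["P"])
p=[at_z(m,200+233/2.5,60+167/2.1,.1),at_z(m,200+411/2.5,60+167/2.1,.1)]
f=[at_z(m,200+x/2.5,60+y/2.1,.008) for x,y in [(250,127),(386,125),(386,221),(252,223)]]
print(np.array(p),np.mean(p,0),np.mean(f,0))
c=(np.mean(p,0)+np.mean(f,0))/2
a=np.radians(6.3)
plan((c[0]-.005*np.cos(a),c[1]-.005*np.sin(a),.167),6.3)
E
```

```text
[[0.6463 0.1637 0.1   ]
 [0.6528 0.1043 0.1   ]] [0.6495 0.134  0.1   ] [0.6495 0.1335 0.008 ]
t 41.0 pos [0.5715 0.1318 0.2386] psi 6.23 j6 85.8 open 0.134 F [ 0.1  0.6 -1.3]
 shift cm [7.2746 0.6556 7.1567] turn z -0.07 tilt [-0.0084  0.0052]
```

Emit:
send_rows:
  moves:
    - [[0,0,0,0,0.3,1.4,-1],[0,0,0,0,0.3,1.6,-1],[0,0,0,0,0,1.6,-1],[0,0,0,0,0,1.4,-1],[0,0,0,0,0,1.2,-1]]

```text
time_s: 41.5
position: [0.5721, 0.1254, 0.166]
tcp_rot: [[0.994, 0.108, -0.0], [0.108, -0.994, 0.0], [-0.0, -0.0, -1.0]]
force: [0.9, -0.3, -0.7]
opening: 0.136
```

Emit:
send_rows:
  moves:
    - [[0,0,0,0.6,0,0,-1],[0,0,0,1,0,0,-1],[0,0,0,1,0,0,-1],[0,0,0,0.7,0,0,-1],[0,0,0,0.5,0,0,-1]]

```text
time_s: 42.0
position: [0.6116, 0.1292, 0.1673]
tcp_rot: [[0.994, 0.107, 0.002], [0.107, -0.994, 0.0], [0.002, 0.0, -1.0]]
force: [-0.2, -1.2, -1.1]
opening: 0.134
```

```bash
python3 - <<'E'
from h import *
a=np.radians(6.3)
plan((.6495-.005*np.cos(a),.1338-.005*np.sin(a),.167),6.3)
E
```

```text
t 42.0 pos [0.6116 0.1292 0.1673] psi 6.17 j6 85.5 open 0.134 F [-0.2 -1.2 -1.1]
 shift cm [ 3.317  -0.0448  0.0389] turn z -0.13 tilt [0.1101 0.0039]
```

Emit:
send_rows:
  moves:
    - [[0,0,0,0.7,0,0,-1],[0,0,0,0.7,0,0,-1],[0,0,0,0.7,0,0,-1],[0,0,0,0.6,0,0,-1],[0,0,0,0.5,0,0,-1]]

```text
time_s: 42.5
position: [0.6424, 0.1326, 0.1667]
tcp_rot: [[0.994, 0.107, 0.0], [0.107, -0.994, -0.0], [0.0, 0.0, -1.0]]
force: [0.1, -0.5, -1.3]
opening: 0.134
```

Emit:
send_rows:
  moves:
    - [[0,0,0,0,0,0,-1],[0,0,0,0,0,-0.5,-1],[0,0,0,0,0,-1,-1],[0,0,0,0,0,-1,-1],[0,0,0,0,0,-1,-1]]

```text
time_s: 43.0
position: [0.6418, 0.1326, 0.203]
tcp_rot: [[0.994, 0.107, 0.001], [0.107, -0.994, 0.0], [0.001, 0.0, -1.0]]
force: [-0.4, 0.1, -1.5]
opening: 0.136
```

Emit:
send_rows:
  moves:
    - [[0,0,0,0,0,-2,-1],[0,0,0,0,0,-3,-1],[0,0,0,0,0,-3,-1],[0,0,0,0,0,-3,-1],[0,0,0,0,0,-3,-1]]

```text
time_s: 43.5
position: [0.6415, 0.1326, 0.344]
tcp_rot: [[0.994, 0.108, 0.001], [0.108, -0.994, 0.0], [0.001, 0.0, -1.0]]
force: [-0.4, 0.2, -1.7]
opening: 0.135
```

Emit:
send_rows:
  moves:
    - [[0,0,0,0,0,-3,-1],[0,0,0,0,0,-3,-1],[0,0,0,0,0,-3,-1],[0,0,0,0,0,-2.5,-1],[0,0,0,0,0,-1.5,-1]]

```text
time_s: 44.0
position: [0.6418, 0.1326, 0.4757]
tcp_rot: [[0.994, 0.108, 0.005], [0.108, -0.994, 0.0], [0.005, 0.0, -1.0]]
force: [0.4, -0.3, -1.8]
opening: 0.134
```

```bash
python3 - <<'E'
from h import *
plan((*L(.08,.09)[:2],.47),6.7)
m,im=snap("wrist","w15")
print([(round(d["p"],2),np.round(d["location"],3)) for d in spot_in("wrist","board1_hole")][:3])
h=cv2.cvtColor(im,cv2.COLOR_BGR2HSV)
k=((h[...,0]>55)&(h[...,0]<85)&(h[...,1]>100)&(h[...,2]>40)).astype(np.uint8)
n,l,st,c=cv2.connectedComponentsWithStats(k);print([st[i].tolist() for i in range(1,n) if st[i,4]>60])
E
```

```text
t 44.0 pos [0.6418 0.1326 0.4757] psi 6.17 j6 85.8 open 0.134 F [ 0.4 -0.3 -1.8]
 shift cm [-0.9869 18.9262  0.57  ] turn z -0.53 tilt [0.2822 0.0113]
[(0.71, array([0.576, 0.363, 0.051])), (0.66, array([0.654, 0.137, 0.339]))]
[[253, 169, 14, 14, 147], [281, 190, 79, 52, 2811]]
```

Emit:
send_rows:
  moves:
    - [[0,0,0,-0.1,1.2,0,-1],[0,0,0,-0.1,2,0,-1],[0,0,0,-0.1,2,0,-1],[0,0,0,-0.1,2,0,-1],[0,0,0,-0.1,2,0,-1]]

```text
time_s: 44.6
position: [0.6459, 0.0389, 0.4696]
tcp_rot: [[0.994, 0.107, -0.004], [0.107, -0.994, -0.0], [-0.004, -0.0, -1.0]]
force: [1.1, 0.4, -0.7]
opening: 0.136
```

Emit:
send_rows:
  moves:
    - [[0,0,0,-0.1,2,0,-1],[0,0,0,-0.1,2,0,-1],[0,0,0,-0.1,2,0,-1],[0,0,0,-0.1,2,0,-1],[0,0,-0.5,-0.1,1.7,0,-1]]

```text
time_s: 45.1
position: [0.6513, -0.0584, 0.4695]
tcp_rot: [[0.993, 0.115, -0.004], [0.115, -0.993, 0.0], [-0.004, -0.001, -1.0]]
force: [0.3, -0.3, -1.8]
opening: 0.132
```

Emit:
send_rows:
  moves:
    - [[0,0,0,0,0,0,-1],[0,0,0,0,0,0,-1],[0,0,0,0,0,0,-1],[0,0,0,0,0,0,-1],[0,0,0,0,0,0,-1]]

```text
time_s: 45.6
position: [0.6521, -0.0554, 0.4718]
tcp_rot: [[0.993, 0.117, 0.0], [0.117, -0.993, 0.0], [0.0, -0.0, -1.0]]
force: [-0.4, 0.3, -1.3]
opening: 0.138
```

Emit:
send_rows:
  moves:
    - [[0,0,0,0,0,1.5,-1],[0,0,0,0,0,2.5,-1],[0,0,0,0,0,2.5,-1],[0,0,0,0,0,2.5,-1],[0,0,0,0,0,2.5,-1]]

```text
time_s: 46.1
position: [0.6522, -0.0557, 0.356]
tcp_rot: [[0.993, 0.117, 0.001], [0.117, -0.993, 0.0], [0.001, -0.0, -1.0]]
force: [-0.1, -0.1, -1.4]
opening: 0.136
```

Emit:
send_rows:
  moves:
    - [[0,0,0,0,0,2.5,-1],[0,0,0,0,0,2.5,-1],[0,0,0,0,0,2.5,-1],[0,0,0,0,0,2,-1],[0,0,0,0,0,0.9,-1]]

```text
time_s: 46.6
position: [0.651, -0.0555, 0.2504]
tcp_rot: [[0.993, 0.117, -0.004], [0.117, -0.993, 0.001], [-0.004, -0.002, -1.0]]
force: [-0.6, -0.2, -1.3]
opening: 0.132
```

```bash
python3 - <<'E'
from h import *
plan((*L(-.001,.09)[:2],.2505),6.7)
E
```

```text
t 46.6 pos [ 0.651  -0.0555  0.2504] psi 6.71 j6 68.6 open 0.132 F [-0.6 -0.2 -1.3]
 shift cm [-7.9823  0.1212  0.0197] turn z 0.01 tilt [-0.2256  0.0694]
```

Emit:
send_rows:
  moves:
    - [[0,0,0,-0.6,0,0,-1],[0,0,0,-1.2,0,0,-1],[0,0,0,-1.2,0,0,-1],[0,0,0,-1.2,0,0,-1],[0,0,0,-0.8,0,0,-1]]

```text
time_s: 47.1
position: [0.6023, -0.0623, 0.2545]
tcp_rot: [[0.993, 0.116, 0.002], [0.116, -0.993, -0.001], [0.002, 0.001, -1.0]]
force: [-0.6, 0.4, -1.6]
opening: 0.133
```

Emit:
send_rows:
  moves:
    - [[0,0,0,-0.8,0,0.1,-1],[0,0,0,-0.8,0,0,-1],[0,0,0,-0.8,0,0,-1],[0,0,0,-0.6,0,0,-1],[0,0,0,0,0,0,-1]]

```text
time_s: 47.6
position: [0.5723, -0.0658, 0.2519]
tcp_rot: [[0.993, 0.116, 0.0], [0.116, -0.993, -0.0], [0.0, 0.0, -1.0]]
force: [-0.6, 0.1, -1.9]
opening: 0.131
```

```bash
python3 - <<'E'
from h import *
plan((*L(-.001,.09)[:2],.2295),6.7)
E
```

```text
t 47.6 pos [ 0.5723 -0.0658  0.2519] psi 6.65 j6 65.7 open 0.131 F [-0.6  0.1 -1.9]
 shift cm [-0.0388  0.017   2.2378] turn z -0.05 tilt [ 0.0119 -0.0041]
```

Emit:
send_rows:
  moves:
    - [[0,0,0,0,0,0.6,-1],[0,0,0,0,0,0.6,-1],[0,0,0,0,0,0.5,-1],[0,0,0,0,0,0.4,-1],[0,0,0,0,0,0.1,-1]]

```text
time_s: 48.1
position: [0.5728, -0.0656, 0.2297]
tcp_rot: [[0.993, 0.116, -0.001], [0.116, -0.993, 0.0], [-0.001, -0.0, -1.0]]
force: [-1.6, 0.1, 4.4]
opening: 0.135
```

Emit:
send_rows:
  moves:
    - [[0,0,0,0,0,0,-1],[0,0,0,0,0,0,-1],[0,0,0,0,0,0,-1],[0,0,0,0,0,0,-1],[0,0,0,0,0,0,-1]]

```text
time_s: 48.6
position: [0.5727, -0.0656, 0.2299]
tcp_rot: [[0.993, 0.116, 0.0], [0.116, -0.993, 0.0], [0.0, 0.0, -1.0]]
force: [-1.8, 0.6, 1.7]
opening: 0.133
```

```bash
python3 - <<'E'
from h import *
plan((*L(-.001,.09)[:2],.2295),6.7)
m3,i3=snap("side")
cv2.imwrite("pics/s16.png",cv2.resize(i3[130:280,270:450],None,fx=4,fy=4,interpolation=2))
E
```

```text
t 48.6 pos [ 0.5727 -0.0656  0.2299] psi 6.67 j6 65.7 open 0.133 F [-1.8  0.6  1.7]
 shift cm [-0.0881  0.0282  0.0371] turn z -0.03 tilt [0.007  0.0004]
```

View pics/s16.png

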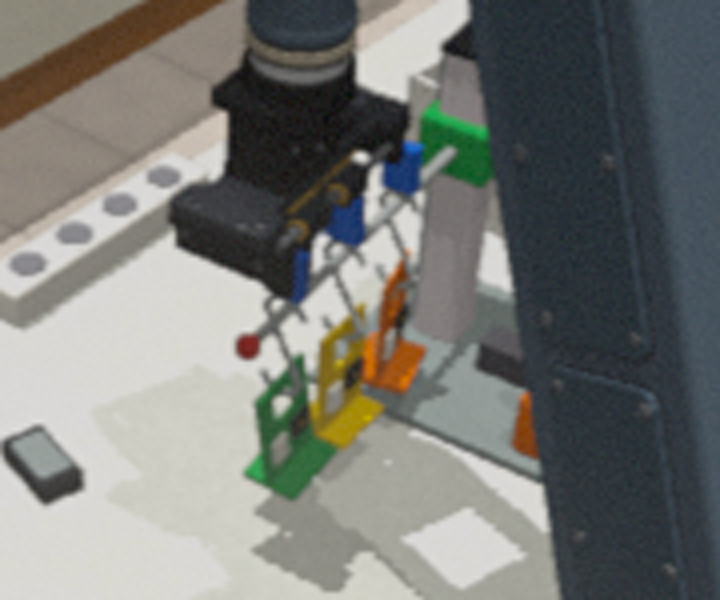

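Emit:
send_rows:
  moves:
    - [[0,0,0,0,0,0,-0.5],[0,0,0,0,0,0,-0.3],[0,0,0,0,0,0,-0.1],[0,0,0,0,0,0,-0.1],[0,0,0,0,0,0,-0.1]]

```text
time_s: 49.15
position: [0.5728, -0.0657, 0.2296]
tcp_rot: [[0.993, 0.116, 0.0], [0.116, -0.993, -0.0], [0.0, 0.0, -1.0]]
force: [1.3, -0.1, 0.4]
opening: 0.432
```

Emit:
send_rows:
  moves:
    - [[0,0,0,0,0,-0.5,-0.1],[0,0,0,0,0,-1,-0.1],[0,0,0,0,0,-2,-0.1],[0,0,0,0,0,-4,-0.1],[0,0,0,0,0,-4,-0.1]]

```text
time_s: 49.65
position: [0.5724, -0.0656, 0.3463]
tcp_rot: [[0.993, 0.116, -0.001], [0.116, -0.993, 0.0], [-0.001, -0.0, -1.0]]
force: [0.9, 0.3, -0.7]
opening: 0.449
```

```bash
python3 - <<'E'
from h import *
plan((.46,-.12,.36),186.7)
print(readout.read_state()["joint_positions"])
snap("side")
for b in ("board0_hole","board2_hole","board1_hole"): print([(round(d["p"],2),np.round(d["location"],3)) for d in spot_in("side",b)][:2])
E
```

```text
t 49.65 pos [ 0.5724 -0.0656  0.3463] psi 6.67 j6 65.7 open 0.449 F [ 0.9  0.3 -0.7]
 shift cm [-11.7981   4.1018  -1.3672] turn z -180.03 tilt [-0.0459  0.0174]
[-17.6428  19.6445  79.7115   0.0027  80.6931  65.6889]
[(0.68, array([ 0.574, -0.223,  0.068]))]
[(0.91, array([ 0.575, -0.138,  0.077]))]
[(0.6, array([ 0.563, -0.049,  0.079]))]
```

Emit:
send_rows:
  moves:
    - [[0,0,0,-2.4,0.8,-0.4,-0.1],[0,0,0,-2.4,0.8,-0.4,-0.1],[0,0,0,-2.4,0.8,-0.4,-0.1],[0,0,0,-2.4,0.9,0,-0.1],[0,0,0,-2.2,0.8,0,0.2]]

```text
time_s: 50.35
position: [0.4584, -0.12, 0.3555]
tcp_rot: [[0.993, 0.116, -0.003], [0.116, -0.993, 0.001], [-0.003, -0.002, -1.0]]
force: [-0.1, -0.6, 0.4]
opening: 0.486
```

Emit:
send_rows:
  moves:
    - [[0,0,-7.2,0,0,0,1],[0,0,-7.2,0,0,0,1],[0,0,-7.2,0,0,0,1],[0,0,-7.2,0,0,0,1],[0,0,-7.2,0,0,0,1]]

```text
time_s: 50.85
position: [0.4593, -0.1197, 0.3554]
tcp_rot: [[0.732, 0.681, -0.003], [0.681, -0.732, 0.002], [-0.001, -0.003, -1.0]]
force: [1.3, 0.8, -0.7]
opening: 0.909
```

Emit:
send_rows:
  moves:
    - [[0,0,-7.2,0,0,0,1],[0,0,-7.2,0,0,0,1],[0,0,-7.2,0,0,0,1],[0,0,-7.2,0,0,0,1],[0,0,-7.2,0,0,0,1]]

```text
time_s: 51.35
position: [0.4594, -0.1196, 0.3553]
tcp_rot: [[0.191, 0.981, -0.003], [0.982, -0.191, 0.002], [0.001, -0.003, -1.0]]
force: [0.7, -0.4, -1.0]
opening: 1.0
```

Emit:
send_rows:
  moves:
    - [[0,0,-7.2,0,0,0,1],[0,0,-7.2,0,0,0,1],[0,0,-7.2,0,0,0,1],[0,0,-7.2,0,0,0,1],[0,0,-7.2,0,0,0,1]]

```text
time_s: 51.85
position: [0.4594, -0.1196, 0.3553]
tcp_rot: [[-0.422, 0.907, -0.003], [0.907, 0.422, 0.002], [0.003, -0.002, -1.0]]
force: [-0.6, -0.6, 0.2]
opening: 0.999
```

Emit:
send_rows:
  moves:
    - [[0,0,-7.2,0,0,0,1],[0,0,-7.2,0,0,0,1],[0,0,-7.2,0,0,0,1],[0,0,-7.2,0,0,0,1],[0,0,-7.2,0,0,0,1]]

```text
time_s: 52.35
position: [0.4594, -0.1196, 0.3553]
tcp_rot: [[-0.874, 0.485, -0.003], [0.485, 0.874, 0.002], [0.003, -0.0, -1.0]]
force: [-0.7, 0.3, -0.9]
opening: 1.001
```

Emit:
send_rows:
  moves:
    - [[0,0,-7.2,0,0,0,1],[0,0,-7.2,0,0,0,1],[0,0,-7.2,0,0,0,1],[0,0,-7.2,0,0,0,1],[0,0,-7.2,0,0,0,1]]

```text
time_s: 52.85
position: [0.4594, -0.1196, 0.3553]
tcp_rot: [[-0.993, -0.121, -0.003], [-0.121, 0.993, 0.002], [0.003, 0.002, -1.0]]
force: [-0.3, 0.2, 0.1]
opening: 1.003
```

```bash
python3 - <<'E'
from h import *
plan((.52,-.285,.36),186.7)
E
```

```text
t 52.85 pos [ 0.4594 -0.1196  0.3553] psi -173.04 j6 -125.1 open 1.003 F [-0.3  0.2  0.1]
 shift cm [ -4.0112 -17.1482  -0.5145] turn z -359.74 tilt [-0.1753  0.0938]
```

Emit:
send_rows:
  moves:
    - [[0,0,0.3,-0.8,-3.4,0,1],[0,0,0,-0.8,-3.4,0,1],[0,0,0,-0.8,-3.4,0,1],[0,0,0,-0.8,-3.4,0,1],[0,0,0,-0.8,-3.4,0,1]]

```text
time_s: 53.35
position: [0.5187, -0.2853, 0.3551]
tcp_rot: [[-0.994, -0.111, -0.003], [-0.111, 0.994, 0.002], [0.002, 0.003, -1.0]]
force: [0.7, 0.6, -0.0]
opening: 1.001
```

Emit:
send_rows:
  moves:
    - [[0,0,0,0,0,0,1],[0,0,0,0,0,0,1],[0,0,0,0,0,0,1],[0,0,0,0,0,0,1],[0,0,0,0,0,0,1]]

```text
time_s: 53.85
position: [0.5189, -0.2834, 0.3569]
tcp_rot: [[-0.994, -0.112, 0.0], [-0.112, 0.994, 0.0], [-0.0, 0.0, -1.0]]
force: [-0.1, -0.3, -0.0]
opening: 0.999
```

```bash
python3 - <<'E'
from h import *
m,im=snap("wrist")
np.savez("w17.npz",im=im,K=m["camera_matrix"],P=m["pose"])
cv2.imwrite("pics/w17.png",cv2.resize(im[0:300,120:520],None,fx=2,fy=2,interpolation=2))
h=cv2.cvtColor(im,cv2.COLOR_BGR2HSV);k=(((h[...,0]<4)|(h[...,0]>174))&(h[...,1]>170)&(h[...,2]>80)).astype(np.uint8)
n,l,st,c=cv2.connectedComponentsWithStats(k)
for i in range(1,n):
    if st[i,4]>40: x,y,w,hh,a=st[i];print(st[i],"z.135",at_z(m,*c[i],.135),"z.125",at_z(m,*c[i],.125))
plan((.481,-.2865,.25),186.7)
E
```

```text
[313 167  16  17 207] z.135 [ 0.4762 -0.2885  0.135 ] z.125 [ 0.4768 -0.2884  0.125 ]
t 53.9 pos [ 0.519  -0.2836  0.357 ] psi -173.57 j6 -135.9 open 1.0 F [ 0.2  0.1 -0.8]
 shift cm [ 3.8074  0.1427 10.7037] turn z -360.27 tilt [ 0.012  -0.0053]
```

View pics/w17.png

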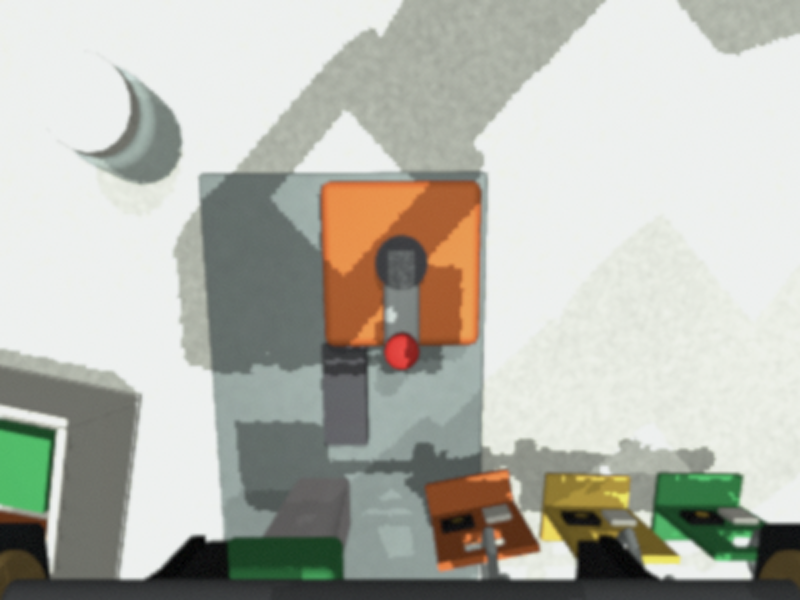

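```bash
python3 - <<'E'
from h import *
z=np.load("w17.npz");m=dict(camera_matrix=z["K"],pose=z["P"])
p=np.array([at_z(m,120+x/2,y/2,.07) for x,y in [(321,182),(481,182),(478,345),(325,347)]]);print(p.mean(0),p)
print("hub",at_z(m,120+200.5,131.5,.09))
plan((.4783,-.2867,.25),186.7)
E
```

```text
[ 0.4283 -0.2936  0.07  ] [[ 0.3851 -0.3475  0.07  ]
 [ 0.3742 -0.2509  0.07  ]
 [ 0.4708 -0.2392  0.07  ]
 [ 0.4831 -0.3366  0.07  ]]
hub [ 0.4276 -0.2938  0.09  ]
t 53.9 pos [ 0.519  -0.2836  0.357 ] psi -173.57 j6 -135.9 open 1.0 F [ 0.2  0.1 -0.8]
 shift cm [ 4.078   0.153  10.7036] turn z -360.27 tilt [ 0.012  -0.0053]
```

Emit:
send_rows:
  moves:
    - [[0,0,-0.3,1.3,0,0,1],[0,0,0,1.4,0.1,0,1],[0,0,0,1.3,0,0,1],[0,0,0,0,0,2.5,1],[0,0,0,0,0,3.5,1]]

```text
time_s: 54.4
position: [0.4791, -0.2896, 0.2987]
tcp_rot: [[-0.993, -0.115, 0.005], [-0.115, 0.993, -0.005], [-0.004, -0.005, -1.0]]
force: [0.7, -0.2, -0.5]
opening: 1.003
```

Emit:
send_rows:
  moves:
    - [[0,0,0,0,0,4,1],[0,0,0,0,0,4,1],[0,0,0,0,0,3,1],[0,0,0,0,0,2,1],[0,0,0,0,0,0,1]]

```text
time_s: 54.9
position: [0.4765, -0.2868, 0.1641]
tcp_rot: [[-0.993, -0.115, -0.005], [-0.115, 0.993, 0.005], [0.005, 0.005, -1.0]]
force: [-0.8, -1.1, 0.3]
opening: 0.999
```

```bash
python3 - <<'E'
from h import *
plan((.479,-.287,.103),186.7)
E
```

```text
t 54.9 pos [ 0.4765 -0.2868  0.1641] psi -173.38 j6 -139.2 open 0.999 F [-0.8 -1.1  0.3]
 shift cm [-0.2763 -0.0798  6.1126] turn z -360.08 tilt [-0.3047  0.2722]
```

Emit:
send_rows:
  moves:
    - [[0,0,0,-0.1,0,2,1],[0,0,0,0,0,2,1],[0,0,0,0,0,1.5,0.5],[0,0,0,0,0,0.5,0],[0,0,0,0,0,0,0]]

```text
time_s: 55.4
position: [0.4802, -0.2884, 0.1074]
tcp_rot: [[-0.993, -0.116, 0.0], [-0.116, 0.993, -0.0], [-0.0, -0.0, -1.0]]
force: [-0.6, 0.6, -0.2]
opening: 0.809
```

Emit:
send_rows:
  moves:
    - [[0,0,0,0,0,0,0],[0,0,0,0,0,0,0],[0,0,0,0,0,0,-1],[0,0,0,0,0,0,-1],[0,0,0,0,0,0,-1]]

```text
time_s: 55.9
position: [0.4804, -0.2881, 0.107]
tcp_rot: [[-0.993, -0.116, 0.0], [-0.116, 0.993, -0.0], [-0.0, -0.0, -1.0]]
force: [0.8, -0.0, -0.3]
opening: 0.355
```

Emit:
send_rows:
  moves:
    - [[0,0,0,0,0,0,-1],[0,0,0,0,0,0,-1],[0,0,0,0,0,0,-1],[0,0,0,0,0,0,-1],[0,0,0,0,0,0,-1]]

```text
time_s: 56.4
position: [0.4803, -0.2881, 0.1067]
tcp_rot: [[-0.993, -0.116, 0.0], [-0.116, 0.993, -0.0], [-0.0, -0.0, -1.0]]
force: [0.2, 0.9, 0.0]
opening: 0.221
```

```bash
python3 - <<'E'
from h import *
plan((.479,-.287,.103),186.7)
E
```

```text
t 56.4 pos [ 0.4803 -0.2881  0.1067] psi -173.33 j6 -139.1 open 0.221 F [0.2 0.9 0. ]
 shift cm [0.1141 0.1201 0.3706] turn z -360.03 tilt [ 0.0026 -0.0031]
```

Emit:
send_rows:
  moves:
    - [[0,0,0,0.25,1.55,0,-1],[0,0,0,0.7,1.4,0,-1],[0,0,0,1.1,1.1,0,-1],[0,0,0,1.4,0.7,0,-1],[0,0,0,1.55,0.25,0,-1]]

```text
time_s: 56.9
position: [0.4265, -0.2441, 0.1068]
tcp_rot: [[-0.993, -0.116, 0.005], [-0.116, 0.993, -0.002], [-0.004, -0.002, -1.0]]
force: [4.4, -1.4, -4.1]
opening: 0.224
```

```bash
cat >> h.py <<'E'
AX=np.array([.4295,-.293])
def crank():
    s=readout.read_state();d=s["position"][:2]-AX;print("t",s["time_s"],"r",np.hypot(*d)*1000,"ang",np.degrees(np.arctan2(d[1],d[0]))-6.7,"F",s["force"],"open",s["opening"],"z",s["position"][2])
E
python3 -c "
from h import *
crank()"
```

```text
t 56.9 r 48.99767156989889 ang 86.84251458546632 F [ 4.4333 -1.4101 -4.0696] open 0.22428184563666884 z 0.10681960677176587
```

Forces are small and the angle follows. Continue.

Emit:
send_rows:
  moves:
    - [[0,0,0,1.55,-0.25,0,-1],[0,0,0,1.4,-0.7,0,-1],[0,0,0,1.1,-1.1,0,-1],[0,0,0,0.7,-1.4,0,-1],[0,0,0,0.25,-1.55,0,-1]]

```text
time_s: 57.4
position: [0.3804, -0.2976, 0.1066]
tcp_rot: [[-0.993, -0.114, -0.0], [-0.114, 0.993, 0.004], [-0.0, 0.004, -1.0]]
force: [6.1, 5.8, 0.9]
opening: 0.22
```

Emit:
send_rows:
  moves:
    - [[0,0,0,-0.25,-1.55,0,-1],[0,0,0,-0.7,-1.4,0,-1],[0,0,0,-1.1,-1.1,0,-1],[0,0,0,-1.4,-0.7,0,-1],[0,0,0,-1.55,-0.25,0,-1]]

```text
time_s: 57.9
position: [0.4348, -0.3438, 0.1066]
tcp_rot: [[-0.993, -0.116, -0.004], [-0.116, 0.993, 0.001], [0.004, 0.001, -1.0]]
force: [-4.2, -0.9, 2.3]
opening: 0.221
```

```bash
python3 -c "
from h import *
crank()"
```

```text
t 57.9 r 51.0569340258055 ang -90.76749322175822 F [-4.2113 -0.882   2.2692] open 0.22092578277996883 z 0.10662601216881898
```

Emit:
send_rows:
  moves:
    - [[0,0,0,-1.55,0.25,0,-1],[0,0,0,-1.4,0.7,0,-1],[0,0,0,-1.1,1.1,0,-1],[0,0,0,-0.7,1.4,0,-1],[0,0,0,-0.25,1.55,0,-1]]

```text
time_s: 58.4
position: [0.4806, -0.2894, 0.1067]
tcp_rot: [[-0.993, -0.117, 0.0], [-0.117, 0.993, -0.004], [0.0, -0.004, -1.0]]
force: [-3.6, -5.0, -1.4]
opening: 0.221
```

Emit:
send_rows:
  moves:
    - [[0,0,0,0.25,1.55,0,-1],[0,0,0,0.7,1.4,0,-1],[0,0,0,1.1,1.1,0,-1],[0,0,0,1.4,0.7,0,-1],[0,0,0,1.55,0.25,0,-1]]

```text
time_s: 58.9
position: [0.4265, -0.2441, 0.1068]
tcp_rot: [[-0.993, -0.116, 0.005], [-0.116, 0.993, -0.002], [-0.004, -0.002, -1.0]]
force: [4.8, -1.3, -4.8]
opening: 0.224
```

```bash
python3 -c "
from h import *
crank()"
```

```text
t 58.9 r 48.99541360934104 ang 86.8242946108795 F [ 4.8438 -1.3127 -4.8101] open 0.22398138273444695 z 0.1068432252984575
```

Final three quarters, plus a touch extra to the stop.

Emit:
send_rows:
  moves:
    - [[0,0,0,1.55,-0.25,0,-1],[0,0,0,1.4,-0.7,0,-1],[0,0,0,1.1,-1.1,0,-1],[0,0,0,0.7,-1.4,0,-1],[0,0,0,0.25,-1.55,0,-1]]

```text
time_s: 59.4
position: [0.3804, -0.2976, 0.1066]
tcp_rot: [[-0.993, -0.114, -0.0], [-0.114, 0.993, 0.004], [-0.0, 0.004, -1.0]]
force: [5.7, 6.2, 0.6]
opening: 0.225
```

Emit:
send_rows:
  moves:
    - [[0,0,0,-0.25,-1.55,0,-1],[0,0,0,-0.7,-1.4,0,-1],[0,0,0,-1.1,-1.1,0,-1],[0,0,0,-1.4,-0.7,0,-1],[0,0,0,-1.55,-0.25,0,-1]]

```text
time_s: 59.9
position: [0.4348, -0.3438, 0.1067]
tcp_rot: [[-0.993, -0.116, -0.004], [-0.116, 0.993, 0.0], [0.004, 0.001, -1.0]]
force: [-4.5, -1.7, 2.0]
opening: 0.222
```

Emit:
send_rows:
  moves:
    - [[0,0,0,-1.55,0.25,0,-1],[0,0,0,-1.4,0.7,0,-1],[0,0,0,-1.1,1.1,0,-1],[0,0,0,-0.7,1.4,0,-1],[0,0,0,-0.25,1.55,0,-1]]

```text
time_s: 60.4
position: [0.4806, -0.2894, 0.1067]
tcp_rot: [[-0.993, -0.117, 0.0], [-0.117, 0.993, -0.004], [0.0, -0.004, -1.0]]
force: [-4.1, -5.8, -1.6]
opening: 0.224
```

Emit:
send_rows:
  moves:
    - [[0,0,0,0,0.1,0,-1],[0,0,0,0,0,0,-1],[0,0,0,0,0,0,-1],[0,0,0,0,0,0,-1],[0,0,0,0,0,0,-1]]

```text
time_s: 60.9
position: [0.4801, -0.2869, 0.1067]
tcp_rot: [[-0.993, -0.115, 0.0], [-0.115, 0.993, 0.001], [-0.0, 0.001, -1.0]]
force: [0.7, 2.4, 1.0]
opening: 0.222
```

```bash
python3 -c "
from h import *
crank()
snap('side')
for b in ('board0_hole','board2_hole','board1_hole','bar_mid'): print([(round(d['p'],2),np.round(d['location'],3)) for d in spot_in('side',b)][:2])"
```

```text
t 60.9 r 50.96759062739499 ang 0.1848581217423675 F [0.6887 2.3751 1.019 ] open 0.2221207431297165 z 0.10668765270664099
[(0.86, array([ 0.573, -0.223,  0.127]))]
[(0.76, array([ 0.574, -0.139,  0.142]))]
[(0.75, array([ 0.562, -0.058,  0.142])), (0.27, array([0.522, 0.387, 0.05 ]))]
[(0.6, array([ 0.583, -0.307,  0.278]))]
```

Emit:
send_rows:
  moves:
    - [[0,0,0,0,0,0,-0.3],[0,0,0,0,0,0,0],[0,0,0,0,0,0,0],[0,0,0,0,0,0,0],[0,0,0,0,0,0,0]]

```text
time_s: 61.65
position: [0.4801, -0.2872, 0.1066]
tcp_rot: [[-0.993, -0.116, -0.0], [-0.116, 0.993, -0.0], [0.0, -0.0, -1.0]]
force: [-0.1, 0.6, -0.4]
opening: 0.484
```

Emit:
send_rows:
  moves:
    - [[0,0,0,0,0,-1,0],[0,0,0,0,0,-2.5,0],[0,0,0,0,0,-3,0],[0,0,0,0,0,-3,0],[0,0,0,0,0,-3,0]]

```text
time_s: 62.15
position: [0.48, -0.2869, 0.2336]
tcp_rot: [[-0.993, -0.116, 0.0], [-0.116, 0.993, -0.0], [-0.0, -0.0, -1.0]]
force: [-0.5, -0.4, -0.2]
opening: 0.5
```

Emit:
send_rows:
  moves:
    - [[0,0,0,0,0,-4,0],[0,0,0,0,0,-4,0],[0,0,0,0,0,-3,0],[0,0,0,0,0,-2,0],[0,0,0,0,0,-1,0]]

```text
time_s: 62.65
position: [0.4806, -0.2874, 0.3749]
tcp_rot: [[-0.993, -0.116, 0.004], [-0.116, 0.993, -0.004], [-0.003, -0.004, -1.0]]
force: [0.6, -0.3, 0.1]
opening: 0.5
```

Emit:
send_rows:
  moves:
    - [[0,0,0,0,0,0,0],[0,0,0,0,0,0,0],[0,0,0,0,0,0,0],[0,0,0,0,0,0,0],[0,0,0,0,0,0,0]]

```text
time_s: 63.15
position: [0.4799, -0.2868, 0.3707]
tcp_rot: [[-0.993, -0.116, -0.002], [-0.116, 0.993, 0.001], [0.001, 0.002, -1.0]]
force: [0.8, 0.5, 0.0]
opening: 0.502
```

Emit:
send_rows:
  moves:
    - [[0,0,0,0,0,0,0],[0,0,0,0,0,0,0],[0,0,0,0,0,0,0],[0,0,0,0,0,0,0],[0,0,0,0,0,0,0]]

```text
time_s: 63.65
position: [0.4801, -0.287, 0.3717]
tcp_rot: [[-0.993, -0.116, 0.0], [-0.116, 0.993, -0.0], [-0.0, -0.0, -1.0]]
force: [-0.3, 0.6, 0.2]
opening: 0.502
```

```bash
python3 -c "
from h import *
plan()
m,im=snap('wrist')
h=cv2.cvtColor(im,cv2.COLOR_BGR2HSV);k=(((h[...,0]<4)|(h[...,0]>174))&(h[...,1]>170)&(h[...,2]>80)).astype(np.uint8)
n,l,st,c=cv2.connectedComponentsWithStats(k);print([(st[i].tolist(),at_z(m,*c[i],.135)) for i in range(1,n) if st[i,4]>40])
_,a=snap('side');_,b=snap('top')
cv2.imwrite('pics/f.png',np.hstack([cv2.resize(a[110:310,240:440],None,fx=2,fy=2,interpolation=2),cv2.resize(b[170:330,320:480],None,fx=2.5,fy=2.5,interpolation=2)]))
for i in range(2):
  snap('side');print([[np.round(d['location'],3) for d in spot_in('side',q)][:1] for q in ('board0_hole','board2_hole','board1_hole')])"
```

```text
t 63.65 pos [ 0.4801 -0.287   0.3717] psi -173.33 j6 -139.0 open 0.502 F [-0.3  0.6  0.2]
 shift cm None turn z None tilt [ 0.0031 -0.0056]
[([314, 198, 14, 18, 192], array([ 0.4743, -0.2876,  0.135 ]))]
[[array([ 0.575, -0.222,  0.127])], [array([ 0.572, -0.138,  0.142])], [array([ 0.559, -0.058,  0.144])]]
[[array([ 0.575, -0.222,  0.125])], [array([ 0.572, -0.138,  0.143])], [array([ 0.558, -0.057,  0.146])]]
```

View pics/f.png

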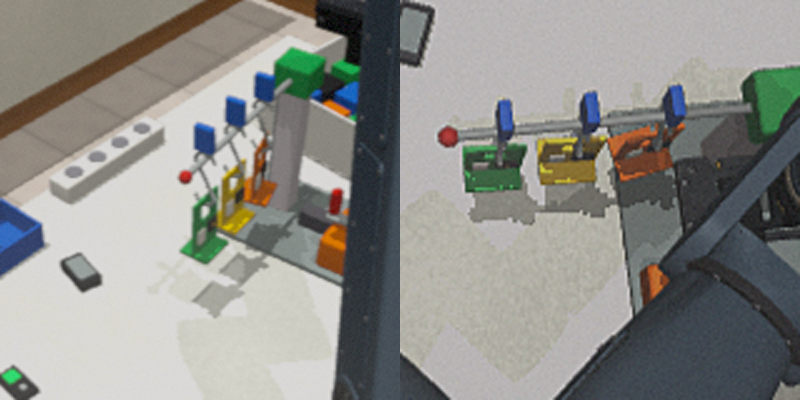

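```bash
python3 -c "
from rig import bot
print(bot.hand_in())"
```

```text
the job is handed in; nothing more can be done
None
```

All three boards (orange, yellow and green) now hang on the lift's bar, each on its own S-hook. I turned the crank two full counter-clockwise turns by the red knob, released it, and handed the job in at about 64 s of the 208 s allowed.

**Last checks**
- **Boards:** the side and top views show all three boards hanging. The network's board positions rose by about 60 to 65 mm, in line with the expected 63 mm. Between two pictures 0.1–0.2 s apart they stayed within 2 mm.
- **Crank:** I could not read the joint directly. The gripped knob ended within about 0.2° of two full turns, and the wrist forces while turning stayed under about 10 N.
- **Gripper:** it is open and about 0.24 m above the knob. The force reading is within noise.
- **Other things on the table:** the arm never went near them on purpose, but I did not measure their positions again at the end.

No check failed. Wrist-camera estimates of the crank knob differed by about 4–5 mm between opposite hand orientations, so I used their average. I saw no grip slip and no knocked board.

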